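# Stack the cells and top plate in the battery box and clip down the cover that fits

## Robot

A 6-joint arm with a two-finger parallel gripper is mounted at the origin on the work surface. World frame = base frame: x ahead of the robot, y to its left, z up, the work surface at z = 0. Lengths are in m, angles in rad, forces in N, time in s.
With the tool pointing down it reaches from about 0.4 to 0.825 m from the base axis. Payload 7 kg.
Tool frame: the origin (TCP) lies on the mounting face of the last link; the fingertips stand arm.tcp_to_tips ahead of it and the grasp point (between the pads) lies 159 mm ahead of it (arm.tcp_to_tips is the distance from the TCP to the fingertips, in m); z points along the fingers, y is the direction in which the jaws open and shut (so a half turn about z gives the same grasp; the last joint's range is limited). The gripper opens to 88 mm and grips with 3 to 60 N. Pads are 19 mm wide; open, the fingers measure 130 mm over their backs; the gripper's body (78 mm by 193 mm) begins 47 mm behind the grasp point.
Start: joints at [1.544, 0.359, 0.012, 0, -1.224, -0.288], TCP at [0.209, 0.642, 0.405] pointing down, gripper open.
Joint ranges: [-3.07, 3.07], [-1.43, 2.12], [-1.02, 1.25], [-3.03, 1.67], [-3.05, -0], [-3.03, 3.03]. Speed limits (rad/s): [2.39, 2.39, 3.01, 3.14, 3.14, 3.14].

## Interface

Orientations are given as [roll, pitch, yaw] about the fixed x, y, z axes, in that order (R = Rz(yaw) Ry(pitch) Rx(roll)).
In Python, from station import arm, cams, job_done, finder gives the robot as it stands.
- The arm moves only by the tool play_rows, never from a script. Its argument "targets" is a list that holds one entry, the list of rows, each a list of 4 numbers: the shift along the tool's x, y, z in m, then the turn about the tool's z in degrees. A call has 1 to 5 rows; each row is the pose to reach, as a shift and turn from the pose commanded when the call began, along the tool's axes at that moment; what a row does not reach only later rows make up. A row lasts 1/8 s, in which the tool goes at most 62.5 mm and 10.7 degrees, less where a joint would pass 70% of its speed; a pose out of reach is approached as far as the arm can. A call with a gripper value outside its range is refused whole. "grip" is the closure in counts, from 0 (fully open) to 255 (shut), set as the call begins (left out, the last holds). The fingers move at their own pace and stop on an object; "newtons" is the grip in N (left out, the last holds). Time passes only in rows, so rows that repeat a pose let the fingers close. It gives the time, the measured TCP pose, the force and the opening at its end, in the units of the state.
- arm.get_state(): the state, without advancing time (a new reading comes with each control period).
- cams.grab_frame(name): name is "side" or "top" or "wrist"; returns (picture, depth): 480x640x3 uint8, red, green, blue; 480x640 float32, m along the optical axis (not along the pixel's ray), 0 where there is no reading.
- cams.camera_params(name): a dict with "intrinsics" (3x3 intrinsics, pixels), "position" and "attitude" of the camera in the world. Camera axes: x right, y down, z forward; pixel columns grow to the right and rows downward; lengths in m; the calibration is good to about 2 mm. A picture is of the moment at which its call begins: read the wrist's pose just before it. camera_params takes no time and is no camera call; for the wrist camera it gives the pose at the moment of the call.
- job_done(): hands the job in, once; it reports no verdict.
Trained networks look in the newest picture that a camera, given by its name, has taken for a name from the list of things; names that differ only in an ending like _2 or _b are one class to them, and where a whole thing is asked for, a point or a joint stands for the part that bears it (a point fixed in the world has none). Each returns a list of dicts, best first, with "score" (0 to 1); they miss things now and then, are a little off and sometimes report something else, mostly with a low value. They report only what shows in the picture. A call takes as long as a camera call.
- finder.find_in(camera, query): "xyz" ([x, y, z] in m, in world coordinates, good to about 4 mm: the middle of the surface that is visible of it).
- finder.masks_of(camera, query): "mask" (480x640 bool, what is visible of it).
The state is a dict: "t": time; "q": joint angles; "qd": joint speeds; "joint_efforts": joint torques, N m; "eef_pos": TCP position; "ee_rot": TCP orientation; "force": force on the tool from outside, world axes, zero at the start; "moment": the same for the moment, N m; "width": finger opening in m.
Only numpy, scipy, OpenCV 4.12 (cv2) and the standard library are available. Lean on these libraries where they do the work, as an engineer would, in place of code of your own. Each camera call takes 0.05 s, during which the arm holds its last target. There are 200 camera calls.

## Task

Pack the battery box: stack all the cells lying on the bench flat on the raised pad in the middle of the box, one on top of another in a square pile flush with the pad, and lay the black insulating plate squarely on top. Then find, by trying them on, the one of the three look-alike covers that fits this box, and press it straight down until it is fully home and both end clips have snapped over it. Leave the two covers that do not fit lying flat, right way up, on the bench, and do not disturb the meter, screwdriver and tape.

Things in the scene. Friction and masses are not known exactly. Their poses are not given: they have to be found in the camera images.
- box_p: Open black battery box standing loose on the bench (0.9 kg), outside 118 (x) x 110 (y) mm, walls 3 mm. Origin: centre of underside, z up. On its floor a rubber pad 100 (x) x 50 (y) mm, top 10 mm above the origin, 27 mm free to each long wall, 6 mm to each end wall. Only one of box_p, box_q, box_r is out (others None); only rim notch spacing differs.
- box_p_rim (a point): Centre of the box's mouth, 72 mm above its origin. Four rim notches 16 mm wide in the long walls take the lugs of the one cover that fits (play 3 mm each way along x, 5 mm along y). Fully home that cover's origin is 8 mm below this point; a wrong cover stops on its lugs, level with this point, and goes no further.
- box_p_clip0 (a joint): Grey spring clip, 30 mm wide, top 93 mm above the bench, on the +x end of the box: outward travel in m, 0 at rest, at most 0.008. Its sloped nose gives way as the right cover is pressed straight down (about 10 N for both clips), then it springs back to 0, its hook 4 mm over the cover's edge.
- box_p_clip1 (a joint): Grey spring clip, 30 mm wide, top 93 mm above the bench, on the -x end of the box: outward travel in m, 0 at rest, at most 0.008. Its sloped nose gives way as the right cover is pressed straight down (about 10 N for both clips), then it springs back to 0, its hook 4 mm over the cover's edge.
- box_q: Open black battery box standing loose on the bench (0.9 kg), outside 118 (x) x 110 (y) mm, walls 3 mm. Origin: centre of underside, z up. On its floor a rubber pad 100 (x) x 50 (y) mm, top 10 mm above the origin, 27 mm free to each long wall, 6 mm to each end wall. Only one of box_p, box_q, box_r is out (others None); only rim notch spacing differs.
- box_q_rim (a point): Centre of the box's mouth, 72 mm above its origin. Four rim notches 16 mm wide in the long walls take the lugs of the one cover that fits (play 3 mm each way along x, 5 mm along y). Fully home that cover's origin is 8 mm below this point; a wrong cover stops on its lugs, level with this point, and goes no further.
- box_q_clip0 (a joint): Grey spring clip, 30 mm wide, top 93 mm above the bench, on the +x end of the box: outward travel in m, 0 at rest, at most 0.008. Its sloped nose gives way as the right cover is pressed straight down (about 10 N for both clips), then it springs back to 0, its hook 4 mm over the cover's edge.
- box_q_clip1 (a joint): Grey spring clip, 30 mm wide, top 93 mm above the bench, on the -x end of the box: outward travel in m, 0 at rest, at most 0.008. Its sloped nose gives way as the right cover is pressed straight down (about 10 N for both clips), then it springs back to 0, its hook 4 mm over the cover's edge.
- box_r: Open black battery box standing loose on the bench (0.9 kg), outside 118 (x) x 110 (y) mm, walls 3 mm. Origin: centre of underside, z up. On its floor a rubber pad 100 (x) x 50 (y) mm, top 10 mm above the origin, 27 mm free to each long wall, 6 mm to each end wall. Only one of box_p, box_q, box_r is out (others None); only rim notch spacing differs.
- box_r_rim (a point): Centre of the box's mouth, 72 mm above its origin. Four rim notches 16 mm wide in the long walls take the lugs of the one cover that fits (play 3 mm each way along x, 5 mm along y). Fully home that cover's origin is 8 mm below this point; a wrong cover stops on its lugs, level with this point, and goes no further.
- box_r_clip0 (a joint): Grey spring clip, 30 mm wide, top 93 mm above the bench, on the +x end of the box: outward travel in m, 0 at rest, at most 0.008. Its sloped nose gives way as the right cover is pressed straight down (about 10 N for both clips), then it springs back to 0, its hook 4 mm over the cover's edge.
- box_r_clip1 (a joint): Grey spring clip, 30 mm wide, top 93 mm above the bench, on the -x end of the box: outward travel in m, 0 at rest, at most 0.008. Its sloped nose gives way as the right cover is pressed straight down (about 10 N for both clips), then it springs back to 0, its hook 4 mm over the cover's edge.
- cover_1: One of three covers alike from above: grey plate 122 (x) x 125 (y) x 4 mm; two side lips and four 10 mm lugs under it, 8 mm deep, lugs spaced differently on each. Grip bar on top 60 (x) x 12 (y) mm, top 38 mm above the origin, 26 mm above the plate. Origin: centre of underside at the lips' foot, z up. 0.11 kg. Which one fits varies; it fits either way round, x along the box's x.
- cover_2: One of three covers alike from above: grey plate 122 (x) x 125 (y) x 4 mm; two side lips and four 10 mm lugs under it, 8 mm deep, lugs spaced differently on each. Grip bar on top 60 (x) x 12 (y) mm, top 38 mm above the origin, 26 mm above the plate. Origin: centre of underside at the lips' foot, z up. 0.11 kg. Which one fits varies; it fits either way round, x along the box's x.
- cover_3: One of three covers alike from above: grey plate 122 (x) x 125 (y) x 4 mm; two side lips and four 10 mm lugs under it, 8 mm deep, lugs spaced differently on each. Grip bar on top 60 (x) x 12 (y) mm, top 38 mm above the origin, 26 mm above the plate. Origin: centre of underside at the lips' foot, z up. 0.11 kg. Which one fits varies; it fits either way round, x along the box's x.
- cell_1: Flat battery cell in an aluminium case, 100 (x) x 50 (y) x 10 (z) mm, about 0.12 kg, green band across it, black cap with two terminals standing 3 mm out on its +x end, flat on the bench at the start. Origin: centre of its underside, z up. Three to five cells are out in a run; absent ones read None. Either way round is fine in the pile.
- cell_2: Flat battery cell in an aluminium case, 100 (x) x 50 (y) x 10 (z) mm, about 0.12 kg, green band across it, black cap with two terminals standing 3 mm out on its +x end, flat on the bench at the start. Origin: centre of its underside, z up. Three to five cells are out in a run; absent ones read None. Either way round is fine in the pile.
- cell_3: Flat battery cell in an aluminium case, 100 (x) x 50 (y) x 10 (z) mm, about 0.12 kg, green band across it, black cap with two terminals standing 3 mm out on its +x end, flat on the bench at the start. Origin: centre of its underside, z up. Three to five cells are out in a run; absent ones read None. Either way round is fine in the pile.
- cell_4: Flat battery cell in an aluminium case, 100 (x) x 50 (y) x 10 (z) mm, about 0.12 kg, green band across it, black cap with two terminals standing 3 mm out on its +x end, flat on the bench at the start. Origin: centre of its underside, z up. Three to five cells are out in a run; absent ones read None. Either way round is fine in the pile.
- cell_5: Flat battery cell in an aluminium case, 100 (x) x 50 (y) x 10 (z) mm, about 0.12 kg, green band across it, black cap with two terminals standing 3 mm out on its +x end, flat on the bench at the start. Origin: centre of its underside, z up. Three to five cells are out in a run; absent ones read None. Either way round is fine in the pile.
- top_plate: Insulating plate that goes on top of the pile: black plastic, ribbed on top, no terminals, 100 (x) x 50 (y) x 8 (z) mm, 0.06 kg, flat on the bench among the cells. Origin: centre of its underside, z up. Either way round is fine.
- multimeter: Bystander: a black multimeter, 75 x 140 x 32 mm, lying at the far side of the bench; origin at the centre of its underside.
- screwdriver: Bystander: a screwdriver lying at the far side of the bench.
- tape_roll: Bystander: an amber roll of tape, 84 mm across and 22 mm high, at the far side of the bench; origin at the centre of its underside.

How it is judged:
On the way, in this order (a step that is already met when the one before it is completed fails the run):
1. all the cells lie in one square pile on the pad in the box (angle between each of cell_1, cell_2, cell_3, cell_4, cell_5's own z axis and vertical below 0.08 rad and linear speed of each of cell_1, cell_2, cell_3, cell_4, cell_5 below 0.03 m/s and horizontal distance between each of cell_1, cell_2, cell_3, cell_4, cell_5 and box_p below 0.008 m and angle between the x axis of each of cell_1, cell_2, cell_3, cell_4, cell_5 and the x axis of box_p, either way round below 0.12 rad and z of cell_1 in the frame of box_p between 0.007 and 0.053 m and horizontal distance between each of cell_1, cell_2, cell_3, cell_4, cell_5 and box_q below 0.008 m and angle between the x axis of each of cell_1, cell_2, cell_3, cell_4, cell_5 and the x axis of box_q, either way round below 0.12 rad and z of cell_1 in the frame of box_q between 0.007 and 0.053 m and horizontal distance between each of cell_1, cell_2, cell_3, cell_4, cell_5 and box_r below 0.008 m and angle between the x axis of each of cell_1, cell_2, cell_3, cell_4, cell_5 and the x axis of box_r, either way round below 0.12 rad and z of cell_1 in the frame of box_r between 0.007 and 0.053 m and horizontal distance between cell_1 and cell_2 below 0.008 m and horizontal distance between each of cell_1, cell_2 and cell_3 below 0.008 m and horizontal distance between each of cell_1, cell_2, cell_3 and cell_4 below 0.008 m and horizontal distance between each of cell_1, cell_2, cell_3, cell_4 and cell_5 below 0.008 m and z of cell_2 in the frame of box_p between 0.007 and 0.053 m and z of cell_2 in the frame of box_q between 0.007 and 0.053 m and z of cell_2 in the frame of box_r between 0.007 and 0.053 m and z of cell_3 in the frame of box_p between 0.007 and 0.053 m and z of cell_3 in the frame of box_q between 0.007 and 0.053 m and z of cell_3 in the frame of box_r between 0.007 and 0.053 m and z of cell_4 in the frame of box_p between 0.007 and 0.053 m and z of cell_4 in the frame of box_q between 0.007 and 0.053 m and z of cell_4 in the frame of box_r between 0.007 and 0.053 m and z of cell_5 in the frame of box_p between 0.007 and 0.053 m and z of cell_5 in the frame of box_q between 0.007 and 0.053 m and z of cell_5 in the frame of box_r between 0.007 and 0.053 m), for 0.3 s.
2. the top plate lies square on the pile, above all the cells (angle between top_plate's own z axis and vertical below 0.08 rad and linear speed of top_plate below 0.03 m/s and horizontal distance between top_plate and box_p below 0.008 m and angle between the x axis of top_plate and the x axis of box_p, either way round below 0.12 rad and z of top_plate in the frame of box_p between 0.035 and 0.063 m and horizontal distance between top_plate and box_q below 0.008 m and angle between the x axis of top_plate and the x axis of box_q, either way round below 0.12 rad and z of top_plate in the frame of box_q between 0.035 and 0.063 m and horizontal distance between top_plate and box_r below 0.008 m and angle between the x axis of top_plate and the x axis of box_r, either way round below 0.12 rad and z of top_plate in the frame of box_r between 0.035 and 0.063 m and z of top_plate in the frame of cell_1 above 0.007 m and z of top_plate in the frame of cell_2 above 0.007 m and z of top_plate in the frame of cell_3 above 0.007 m and z of top_plate in the frame of cell_4 above 0.007 m and z of top_plate in the frame of cell_5 above 0.007 m), for 0.3 s.
3. the fitting cover is home on the box, both clips snapped over it (((z of cover_1 in the frame of box_p between 0.061 and 0.066 m and horizontal distance between cover_1 and box_p below 0.008 m and angle between the z axis of cover_1 and the z axis of box_p, either way round below 0.05 rad and angle between the x axis of cover_1 and the x axis of box_p, either way round below 0.1 rad and z of cover_1 in the frame of box_q between 0.061 and 0.066 m and horizontal distance between cover_1 and box_q below 0.008 m and angle between the z axis of cover_1 and the z axis of box_q, either way round below 0.05 rad and angle between the x axis of cover_1 and the x axis of box_q, either way round below 0.1 rad and z of cover_1 in the frame of box_r between 0.061 and 0.066 m and horizontal distance between cover_1 and box_r below 0.008 m and angle between the z axis of cover_1 and the z axis of box_r, either way round below 0.05 rad and angle between the x axis of cover_1 and the x axis of box_r, either way round below 0.1 rad) or (z of cover_2 in the frame of box_p between 0.061 and 0.066 m and horizontal distance between cover_2 and box_p below 0.008 m and angle between the z axis of cover_2 and the z axis of box_p, either way round below 0.05 rad and angle between the x axis of cover_2 and the x axis of box_p, either way round below 0.1 rad and z of cover_2 in the frame of box_q between 0.061 and 0.066 m and horizontal distance between cover_2 and box_q below 0.008 m and angle between the z axis of cover_2 and the z axis of box_q, either way round below 0.05 rad and angle between the x axis of cover_2 and the x axis of box_q, either way round below 0.1 rad and z of cover_2 in the frame of box_r between 0.061 and 0.066 m and horizontal distance between cover_2 and box_r below 0.008 m and angle between the z axis of cover_2 and the z axis of box_r, either way round below 0.05 rad and angle between the x axis of cover_2 and the x axis of box_r, either way round below 0.1 rad) or (z of cover_3 in the frame of box_p between 0.061 and 0.066 m and horizontal distance between cover_3 and box_p below 0.008 m and angle between the z axis of cover_3 and the z axis of box_p, either way round below 0.05 rad and angle between the x axis of cover_3 and the x axis of box_p, either way round below 0.1 rad and z of cover_3 in the frame of box_q between 0.061 and 0.066 m and horizontal distance between cover_3 and box_q below 0.008 m and angle between the z axis of cover_3 and the z axis of box_q, either way round below 0.05 rad and angle between the x axis of cover_3 and the x axis of box_q, either way round below 0.1 rad and z of cover_3 in the frame of box_r between 0.061 and 0.066 m and horizontal distance between cover_3 and box_r below 0.008 m and angle between the z axis of cover_3 and the z axis of box_r, either way round below 0.05 rad and angle between the x axis of cover_3 and the x axis of box_r, either way round below 0.1 rad)) and value of joint each of box_p_clip0, box_p_clip1, box_q_clip0, box_q_clip1, box_r_clip0, box_r_clip1 below 0.0015 m), for 0.3 s.
At the end, for the whole second after the job is handed in: Cells in one flat pile on the pad, top plate above them, each within 8 mm of the box middle and of one another, square within 0.12 rad. The fitting cover home (within 2 mm in height, 8 mm, 0.1 rad), both clips back within 1.5 mm. The other covers flat, right way up, on the bench (all of step 1 and all of step 2 and all of step 3 and ((z of cover_1 in the frame of box_p between 0.061 and 0.066 m and horizontal distance between cover_1 and box_p below 0.008 m and angle between the z axis of cover_1 and the z axis of box_p, either way round below 0.05 rad and angle between the x axis of cover_1 and the x axis of box_p, either way round below 0.1 rad and z of cover_1 in the frame of box_q between 0.061 and 0.066 m and horizontal distance between cover_1 and box_q below 0.008 m and angle between the z axis of cover_1 and the z axis of box_q, either way round below 0.05 rad and angle between the x axis of cover_1 and the x axis of box_q, either way round below 0.1 rad and z of cover_1 in the frame of box_r between 0.061 and 0.066 m and horizontal distance between cover_1 and box_r below 0.008 m and angle between the z axis of cover_1 and the z axis of box_r, either way round below 0.05 rad and angle between the x axis of cover_1 and the x axis of box_r, either way round below 0.1 rad) or (height (world z) of cover_1 below 0.006 m and angle between cover_1's own z axis and vertical below 0.06 rad)) and ((z of cover_2 in the frame of box_p between 0.061 and 0.066 m and horizontal distance between cover_2 and box_p below 0.008 m and angle between the z axis of cover_2 and the z axis of box_p, either way round below 0.05 rad and angle between the x axis of cover_2 and the x axis of box_p, either way round below 0.1 rad and z of cover_2 in the frame of box_q between 0.061 and 0.066 m and horizontal distance between cover_2 and box_q below 0.008 m and angle between the z axis of cover_2 and the z axis of box_q, either way round below 0.05 rad and angle between the x axis of cover_2 and the x axis of box_q, either way round below 0.1 rad and z of cover_2 in the frame of box_r between 0.061 and 0.066 m and horizontal distance between cover_2 and box_r below 0.008 m and angle between the z axis of cover_2 and the z axis of box_r, either way round below 0.05 rad and angle between the x axis of cover_2 and the x axis of box_r, either way round below 0.1 rad) or (height (world z) of cover_2 below 0.006 m and angle between cover_2's own z axis and vertical below 0.06 rad)) and ((z of cover_3 in the frame of box_p between 0.061 and 0.066 m and horizontal distance between cover_3 and box_p below 0.008 m and angle between the z axis of cover_3 and the z axis of box_p, either way round below 0.05 rad and angle between the x axis of cover_3 and the x axis of box_p, either way round below 0.1 rad and z of cover_3 in the frame of box_q between 0.061 and 0.066 m and horizontal distance between cover_3 and box_q below 0.008 m and angle between the z axis of cover_3 and the z axis of box_q, either way round below 0.05 rad and angle between the x axis of cover_3 and the x axis of box_q, either way round below 0.1 rad and z of cover_3 in the frame of box_r between 0.061 and 0.066 m and horizontal distance between cover_3 and box_r below 0.008 m and angle between the z axis of cover_3 and the z axis of box_r, either way round below 0.05 rad and angle between the x axis of cover_3 and the x axis of box_r, either way round below 0.1 rad) or (height (world z) of cover_3 below 0.006 m and angle between cover_3's own z axis and vertical below 0.06 rad))); the robot touches nothing.
It fails at once if the multimeter, screwdriver or tape roll is moved more than 4 cm (distance of any of multimeter, screwdriver, tape_roll from where it was at the start of the episode above 0.04 m).
Of box_p, box_q, box_r only 1 to 1 are there at a start; the rules pass over those that are not, and their reading is None.
Of cell_1, cell_2, cell_3, cell_4, cell_5 only 3 to 5 are there at a start; the rules pass over those that are not, and their reading is None.
At some moment in a run one of cover_1, cover_2, cover_3 may be knocked a few centimetres aside while the robot is not near it.
Once in a run the grip may slacken for a moment while it holds something.
It also fails if it takes over 210 s, if anything falls off the work surface, if the arm or the gripper's body presses on something with over 40 N, if the wrist force passes 120 N, or if a joint passes its speed limit or range.

## Working session

There is one attempt and no reset: what is moved stays moved. The work goes in short steps, Python scripts to look and compute and a tool call to move; the robot and the scene stay as the last step left them, time stands still between calls to the robot, and variables do not carry over. Pictures are saved under pics/ and viewed, about 12 in all and at most 16, crops included, and the job is handed in when it is done.

Besides the shell and the picture viewer there is one more tool, called by a JSON object that holds its "fn" and its "kwargs". play_rows: Moves the arm, as the interface text tells. Its arguments: {"type":"object","properties":{"targets":{"type":"array","items":{"type":"array","items":{"type":"array","items":{"type":"number"}}}},"grip":{"type":"number"},"newtons":{"type":"number"}},"required":["targets"]}

```bash
ls; mkdir -p pics; cat > h.py <<'E'
import numpy as np, cv2
from scipy.spatial.transform import Rotation as R
from station import arm, cams, job_done, finder
def grab(n):
    p=cams.camera_params(n); im,d=cams.grab_frame(n); return im,d,p
def cloud(d,p):
    K=np.array(p['intrinsics']); v,u=np.mgrid[0:480,0:640]
    c=np.stack([(u-K[0,2])/K[0,0]*d,(v-K[1,2])/K[1,1]*d,d],-1)
    a=np.array(p['attitude']); M=a if a.shape==(3,3) else R.from_euler('xyz',a).as_matrix()
    return c@M.T+np.array(p['position'])
def save(n,im): cv2.imwrite('pics/'+n,cv2.cvtColor(im,cv2.COLOR_RGB2BGR))
E
python3 - <<'E'
from h import *
s=arm.get_state(); print({k:np.round(v,3) for k,v in s.items()}, arm.tcp_to_tips)
for n in ['top','side']:
    im,d,p=grab(n); save(n+'0.png',im); print(n,p)
    c=cloud(d,p); np.savez(n+'0.npz',im=im,c=c,d=d)
    print(c[240,320])
    if n=='top':
        for q in ['box_p','cover_1','cell_1','top_plate','multimeter','screwdriver','tape_roll']:
            print(q,[(np.round(r['xyz'],3).tolist(),round(r['score'],2)) for r in finder.find_in('top',q)])
E
```

```text
pics
{'t': np.float64(0.0), 'q': array([ 1.544,  0.359,  0.011, -0.   , -1.224, -0.288]), 'qd': array([-0.   , -0.001, -0.001,  0.   , -0.002, -0.   ]), 'joint_efforts': array([ 0.0000e+00, -5.8272e+01,  2.9306e+01,  6.9970e+00,  7.0000e-03,
       -0.0000e+00]), 'eef_pos': array([0.209, 0.642, 0.404]), 'ee_rot': array([ 3.14 , -0.   , -0.315]), 'force': array([-0.333,  0.363, -0.109]), 'moment': array([ 0.014, -0.07 , -0.022]), 'width': np.float64(0.088)} 0.1781
top {'intrinsics': array([[465.07043377,   0.        , 315.391739  ],
       [  0.        , 465.07043377, 236.58395023],
       [  0.        ,   0.        ,   1.        ]]), 'position': array([ 0.38400766, -0.02118478,  1.25971612]), 'attitude': array([-2.95847857,  0.00434355, -1.57555098])}
[ 0.60791358 -0.02946183 -0.00125352]
box_p [([0.482, -0.027, 0.006], 0.84)]
cover_1 [([0.599, 0.227, 0.01], 0.89), ([0.459, 0.409, 0.015], 0.87), ([0.43, 0.228, 0.01], 0.63)]
cell_1 [([0.401, -0.217, 0.012], 0.94), ([0.417, -0.329, 0.006], 0.86), ([0.557, -0.347, 0.009], 0.77), ([0.548, -0.206, 0.012], 0.74)]
top_plate [([0.503, -0.461, 0.011], 0.79)]
multimeter [([0.752, 0.014, 0.032], 0.74), ([0.481, -0.026, 0.006], 0.73)]
screwdriver [([0.703, -0.438, 0.02], 0.82), ([0.561, -0.343, 0.01], 0.2)]
tape_roll [([0.719, 0.342, 0.023], 0.84)]
side {'intrinsics': array([[513.68370286,   0.        , 316.0034966 ],
       [  0.        , 513.68370286, 241.04703025],
       [  0.        ,   0.        ,   1.        ]]), 'position': array([ 0.00784012, -0.67604939,  0.84667583]), 'attitude': array([-2.28901959, -0.00718402, -0.7357095 ])}
[ 0.67454209  0.03635049 -0.00231137]
```

View pics/top0.png

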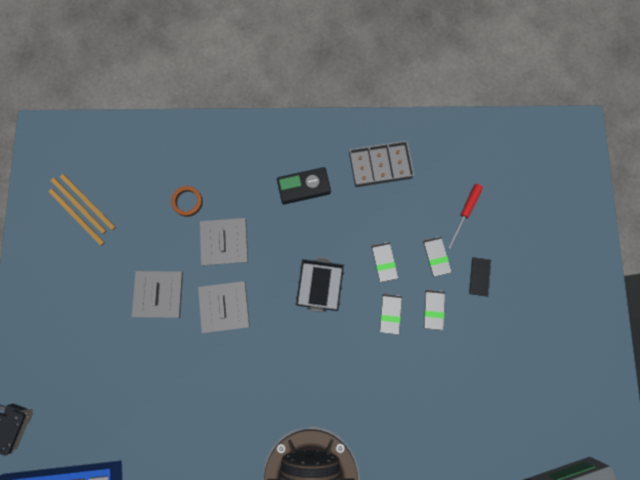

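```bash
cat > meas.py <<'E'
from h import *
def rects(c,zlo,zhi,minpx=150,im=None):
    "components of the height slab: min-area rect in world xy"
    m=((c[...,2]>zlo)&(c[...,2]<zhi)&(c[...,0]>.3)&(c[...,0]<.9)&(abs(c[...,1])<.7)).astype('u1')
    n,l,st,_=cv2.connectedComponentsWithStats(m)
    for i in range(1,n):
        if st[i,4]<minpx: continue
        P=c[l==i]; r=cv2.minAreaRect((P[:,:2]*1000).astype('f4'))
        (x,y),(w,h),a=r
        if w<h: w,h,a=h,w,a+90
        a=(a+90)%180-90
        print('xy %.1f %.1f  long %.1f short %.1f  longdir %.1f  z %.1f n %d'%(x,y,w,h,a,np.median(P[:,2])*1000,st[i,4]))
if __name__=='__main__':
    c=np.load('top0.npz')['c']
    for a,b in [(.004,.016),(.008,.018),(.03,.045),(.06,.1)]: print(a,b); rects(c,a,b)
E
python3 meas.py
```

```text
0.004 0.016
xy 833.9 -255.7  long 92.2 short 46.8  longdir 8.0  z 6.5 n 357
xy 825.9 -202.5  long 90.9 short 47.1  longdir 8.5  z 6.5 n 371
xy 817.9 -149.7  long 93.8 short 47.9  longdir 9.7  z 6.6 n 359
xy 720.4 617.3  long 223.2 short 23.4  longdir 45.7  z 8.2 n 358
xy 701.6 631.0  long 193.4 short 23.9  longdir 44.6  z 8.4 n 311
xy 664.3 633.9  long 194.1 short 20.3  longdir 43.6  z 8.3 n 308
xy 606.5 235.1  long 139.2 short 130.6  longdir -84.3  z 12.2 n 1739
xy 562.3 -353.6  long 105.7 short 74.6  longdir 11.7  z 10.6 n 719
xy 546.0 -203.8  long 107.6 short 56.7  longdir 15.2  z 10.6 n 700
xy 505.9 -459.9  long 115.4 short 59.1  longdir -4.5  z 9.2 n 716
xy 482.8 -27.6  long 110.0 short 104.2  longdir -7.9  z 8.6 n 1243
xy 462.6 408.5  long 133.3 short 133.1  longdir -0.9  z 12.1 n 1862
xy 427.2 230.9  long 135.7 short 129.9  longdir 7.1  z 12.4 n 1884
xy 422.2 -334.7  long 117.1 short 57.8  longdir -6.2  z 10.7 n 750
xy 406.7 -214.7  long 105.1 short 58.8  longdir -9.8  z 10.7 n 734
0.008 0.018
xy 604.5 234.7  long 125.6 short 123.6  longdir -86.0  z 12.6 n 1814
xy 561.2 -345.5  long 102.8 short 51.6  longdir 13.3  z 11.3 n 597
xy 546.8 -203.2  long 102.1 short 50.2  longdir 11.0  z 11.3 n 601
xy 504.8 -458.2  long 100.2 short 51.9  longdir -8.3  z 10.3 n 496
xy 483.2 -29.0  long 108.7 short 60.5  longdir -6.3  z 11.1 n 621
xy 462.5 407.4  long 127.0 short 122.1  longdir 88.8  z 12.6 n 1892
xy 427.9 229.3  long 125.7 short 122.2  longdir -82.9  z 12.7 n 1945
xy 418.7 -330.9  long 103.4 short 51.1  longdir -6.1  z 11.2 n 651
xy 408.2 -214.8  long 103.0 short 50.2  longdir -5.9  z 11.2 n 646
0.03 0.045
xy 757.6 15.5  long 138.0 short 74.8  longdir -77.5  z 33.7 n 1146
0.06 0.1
xy 480.8 -27.4  long 135.0 short 109.8  longdir -7.8  z 73.8 n 340
```

Four cells, plate, three covers and the box have all been found: the box is at image (320,285), cells at (385,262), (437,257), (391,314), (434,310), plate at (480,277), and covers at (223,242), (158,295), (223,307). Next I'll hover over the box.

```bash
cat > plan.py <<'E'
from h import *
TIP=arm.tcp_to_tips
def cur():
    s=arm.get_state(); r=s['ee_rot']; p=s['eef_pos']
    return np.array([p[0]*1000,p[1]*1000,(p[2]-TIP)*1000,np.degrees(r[2])])
def plan(*goals,start=None):
    "goals [x,y,ztip (mm), yaw deg] -> total shift (tool axes, m) and turn of each leg"
    c=cur() if start is None else np.array(start,float); print('cur',np.round(c,1))
    for g in goals:
        g=np.array(g,float); g[3]=c[3]+(g[3]-c[3]+90)%180-90 if abs(g[3]-c[3])>90 else g[3]
        d=g[:3]-c[:3]; a=np.radians(c[3])
        sh=[np.cos(a)*d[0]+np.sin(a)*d[1], np.sin(a)*d[0]-np.cos(a)*d[1], -d[2]]
        n=int(np.ceil(max(np.linalg.norm(d)/60,abs(g[3]-c[3])/10.5,1)))
        print('to',g,'shift',np.round(np.array(sh)/1000,4).tolist(),'turn %.1f'%-(g[3]-c[3]),'rows>=',n); c=g
E
python3 - <<'E'
from plan import *
plan([480,190,235,-8],[480,-30,235,-8])
E
```

```text
cur [209.  641.8 226.5 -18. ]
to [480. 190. 235.  -8.] shift [0.3976, 0.3457, -0.0085] turn -10.0 rows>= 9
to [480. -30. 235.  -8.] shift [0.0306, 0.2179, -0.0] turn -0.0 rows>= 4
```

{"fn": "play_rows", "kwargs": {"targets": [[[0.04,0.035,0,0],[0.08,0.069,0,0],[0.12,0.104,-0.004,0],[0.16,0.138,-0.004,0],[0.2,0.173,-0.008,0]]]}}

```text
t: 1.08
eef_pos: [0.3462, 0.4138, 0.4128]
ee_rot: [-3.141, 0.0, -0.314]
force: [1.1, 0.2, 0.3]
width: 0.0874
```

{"fn": "play_rows", "kwargs": {"targets": [[[0.04,0.035,0,-2],[0.08,0.069,0,-4],[0.12,0.104,0,-6],[0.16,0.138,0,-8],[0.198,0.173,0,-10]]]}}

```text
t: 1.7
eef_pos: [0.4809, 0.188, 0.413]
ee_rot: [-3.141, -0.001, -0.139]
force: [0.4, 1.1, -0.3]
width: 0.0879
```

{"fn": "play_rows", "kwargs": {"targets": [[[0.008,0.054,0,0],[0.016,0.109,0,0],[0.023,0.164,0,0],[0.031,0.218,0,0],[0.031,0.218,0,0]]]}}

```text
t: 2.33
eef_pos: [0.48, -0.0336, 0.4129]
ee_rot: [3.142, -0.0, -0.145]
force: [0.6, 0.6, -0.8]
width: 0.0876
```

```bash
cat > look.py <<'E'
from plan import *; from meas import rects
import sys
def look(name,slabs,minpx=400):
    print(cur(),np.round(arm.get_state()['force'],1))
    im,d,p=grab('wrist'); save(name,im); c=cloud(d,p); np.savez('last.npz',im=im,c=c)
    for a,b in slabs: print(a,b); rects(c,a,b,minpx)
    return im,c
if __name__=='__main__':
    look(sys.argv[1],eval(sys.argv[2]) if len(sys.argv)>2 else [])
E
python3 look.py w1.png '[(.005,.015),(.06,.078),(.08,.1)]'
```

```text
[480.00967057 -33.61310382 234.80103944  -8.29477798] [ 0.6  0.6 -0.8]
0.005 0.015
xy 560.3 -344.7  long 103.2 short 52.4  longdir 13.0  z 10.3 n 5596
xy 604.5 235.8  long 127.8 short 122.4  longdir -86.2  z 12.1 n 11742
xy 546.3 -202.0  long 103.2 short 51.0  longdir 11.2  z 10.3 n 5079
xy 477.9 -25.7  long 107.6 short 104.5  longdir -8.1  z 10.2 n 4513
xy 417.9 -329.5  long 103.3 short 52.9  longdir -6.1  z 10.4 n 4141
xy 407.3 -213.6  long 103.4 short 51.7  longdir -6.5  z 10.3 n 3805
xy 428.3 231.0  long 127.6 short 121.0  longdir -83.3  z 12.1 n 5965
0.06 0.078
xy 480.8 -26.1  long 118.4 short 110.3  longdir -8.1  z 71.2 n 2272
0.08 0.1
xy 542.8 -34.9  long 29.7 short 11.0  longdir 81.8  z 87.8 n 462
xy 419.9 -17.6  long 29.9 short 9.6  longdir 81.4  z 87.0 n 432
```

View pics/w1.png

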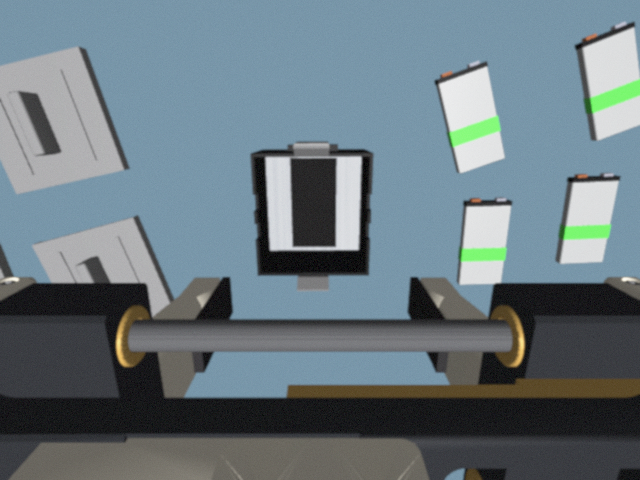

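```bash
python3 - <<'E'
from plan import *
plan([407.8,-213.5,40,-6.3],[407.8,-213.5,2,-6.3],[407.8,-213.5,110,-6.3],[481,-26.2,110,-8.2],[481,-26.2,15,-8.2])
E
```

```text
cur [480.3 -32.2 234.7  -8.2]
to [ 407.8 -213.5   40.    -6.3] shift [-0.0458, 0.1898, 0.1947] turn -1.9 rows>= 5
to [ 407.8 -213.5    2.    -6.3] shift [0.0, -0.0, 0.038] turn -0.0 rows>= 1
to [ 407.8 -213.5  110.    -6.3] shift [0.0, -0.0, -0.108] turn -0.0 rows>= 2
to [481.  -26.2 110.   -8.2] shift [0.0522, -0.1942, -0.0] turn 1.9 rows>= 4
to [481.  -26.2  15.   -8.2] shift [0.0, -0.0, 0.095] turn -0.0 rows>= 2
```

The box is at pixel (312,212) with its pad visible. All four cells show their terminals at the far (+x) end, so each cell's origin is about 1.5 mm short of its measured centre.

{"fn": "play_rows", "kwargs": {"targets": [[[-0.01,0.04,0.04,-0.5],[-0.02,0.08,0.08,-1],[-0.03,0.12,0.12,-1.5],[-0.04,0.16,0.16,-1.9],[-0.047,0.19,0.195,-1.9]]]}}

```text
t: 3.0
eef_pos: [0.4072, -0.2125, 0.2166]
ee_rot: [-3.142, -0.0, -0.106]
force: [-0.0, -0.2, 0.4]
width: 0.0879
```

{"fn": "play_rows", "kwargs": {"targets": [[[0,0,0,0],[0,0,0,0],[0,0,0,0]]]}}

```text
t: 3.38
eef_pos: [0.4086, -0.2114, 0.2187]
ee_rot: [-3.142, -0.002, -0.105]
force: [-0.9, 0.3, 0.4]
width: 0.0875
```

```bash
python3 look.py w2.png '[(.005,.015)]'; python3 -c "
from plan import *
plan([406.5,-213.7,2,-6.3])"
```

```text
[ 408.57281466 -211.36564374   40.64987303   -6.03882696] [-0.9  0.3  0.4]
0.005 0.015
xy 525.9 -206.3  long 61.3 short 50.6  longdir 11.0  z 10.2 n 12246
xy 525.7 -351.0  long 49.0 short 32.8  longdir -77.1  z 10.1 n 5761
xy 473.2 -81.9  long 117.8 short 6.1  longdir -8.4  z 10.2 n 2882
xy 418.4 -330.1  long 101.6 short 52.0  longdir -5.9  z 10.3 n 13482
xy 418.0 -215.2  long 82.1 short 50.5  longdir -6.7  z 10.2 n 11503
cur [ 408.4 -211.4   40.6   -6. ]
to [ 406.5 -213.7    2.    -6.3] shift [-0.0016, 0.0025, 0.0386] turn 0.3 rows>= 1
```

{"fn": "play_rows", "kwargs": {"targets": [[[-0.002,0.002,0.015,0.3],[-0.002,0.002,0.03,0.3],[-0.002,0.002,0.038,0.3],[-0.002,0.002,0.038,0.3],[-0.002,0.002,0.038,0.3]]]}}

```text
t: 4.05
eef_pos: [0.4056, -0.2138, 0.1802]
ee_rot: [3.142, -0.001, -0.112]
force: [0.9, -0.1, 0.7]
width: 0.0874
```

{"fn": "play_rows", "kwargs": {"targets": [[[0,0,0,0],[0,0,0,0],[0,0,0,0],[0,0,0,0],[0,0,0,0]]], "grip": 255, "newtons": 35}}

```text
t: 4.68
eef_pos: [0.4052, -0.214, 0.1797]
ee_rot: [3.142, -0.0, -0.112]
force: [-0.3, -0.3, 1.1]
width: 0.0494
```

{"fn": "play_rows", "kwargs": {"targets": [[[0,0,-0.03,0],[0,0,-0.07,0],[0,0,-0.108,0],[0,0,-0.108,0],[0,0,-0.108,0]]]}}

```text
t: 5.3
eef_pos: [0.4047, -0.2138, 0.2872]
ee_rot: [-3.141, 0.0, -0.113]
force: [0.3, 0.5, -2.0]
width: 0.0495
```

```bash
python3 -c "
from plan import *
plan([481,-26.2,110,-8.2],[481,-26.2,13,-8.2])"
```

```text
cur [ 404.7 -213.8  109.1   -6.5]
to [481.  -26.2 110.   -8.2] shift [0.0547, -0.195, -0.0009] turn 1.7 rows>= 4
to [481.  -26.2  13.   -8.2] shift [0.0, -0.0, 0.097] turn -0.0 rows>= 2
```

{"fn": "play_rows", "kwargs": {"targets": [[[0.011,-0.039,0,0.4],[0.022,-0.078,0,0.8],[0.033,-0.117,0,1.2],[0.044,-0.156,0,1.7],[0.0535,-0.195,0,1.7]]]}}

```text
t: 5.92
eef_pos: [0.4801, -0.025, 0.2861]
ee_rot: [3.14, 0.003, -0.142]
force: [0.9, 0.4, -2.2]
width: 0.0496
```

{"fn": "play_rows", "kwargs": {"targets": [[[0,0,0,0],[0,0,0,0]]]}}

```text
t: 6.18
eef_pos: [0.4797, -0.0262, 0.2863]
ee_rot: [3.14, 0.003, -0.142]
force: [-1.0, -0.2, -1.8]
width: 0.05
```

```bash
python3 look.py w3.png '[(.06,.078),(.08,.1),(.106,.123)]'; python3 -c "
from plan import *
plan([479.7,-26.2,13,-8.2])"
```

```text
[479.69908395 -26.23503975 108.23537776  -8.11133255] [-1.  -0.2 -1.8]
0.06 0.078
xy 508.5 6.1  long 72.9 short 39.2  longdir -8.7  z 71.2 n 1518
xy 498.5 -64.7  long 72.7 short 39.5  longdir -7.9  z 71.5 n 1542
0.08 0.1
xy 542.9 -35.0  long 30.0 short 10.8  longdir 81.9  z 87.1 n 1293
0.106 0.123
xy 501.6 -29.3  long 81.4 short 62.8  longdir 82.1  z 116.7 n 14821
xy 443.2 -20.8  long 50.1 short 20.8  longdir 81.4  z 116.9 n 3229
cur [479.7 -26.6 108.5  -8.2]
to [479.7 -26.2  13.   -8.2] shift [-0.0, -0.0004, 0.0955] turn 0.0 rows>= 2
```

View pics/w3.png

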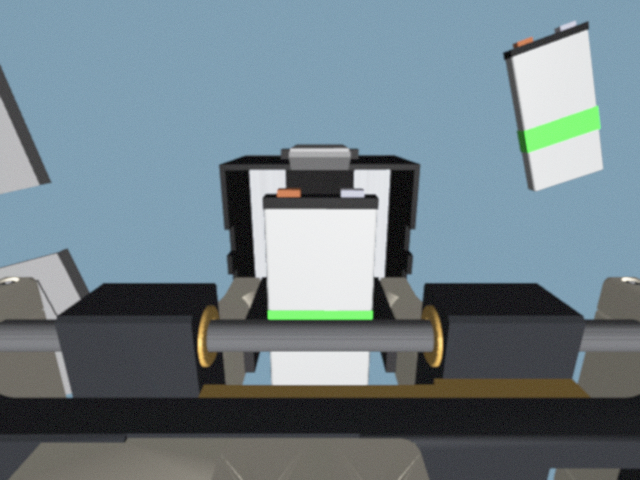

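The held cell is centred over the box (image (320,290)), parallel to the walls.

{"fn": "play_rows", "kwargs": {"targets": [[[0,0,0.03,0],[0,0,0.06,0],[0,0,0.085,0],[0,0,0.096,0],[0,0,0.096,0]]]}}

```text
t: 6.85
eef_pos: [0.4801, -0.0267, 0.1914]
ee_rot: [3.141, 0.001, -0.143]
force: [1.0, -0.1, -1.1]
width: 0.0496
```

{"fn": "play_rows", "kwargs": {"targets": [[[0,0,0,0],[0,0,0,0],[0,0,0,0],[0,0,0,0]]], "grip": 90}}

```text
t: 7.35
eef_pos: [0.4803, -0.0261, 0.192]
ee_rot: [-3.141, -0.001, -0.142]
force: [0.0, 0.2, 0.0]
width: 0.0567
```

{"fn": "play_rows", "kwargs": {"targets": [[[0,0,-0.02,0],[0,0,-0.06,0],[0,0,-0.1,0],[0,0,-0.14,0],[0,0,-0.14,0]]]}}

```text
t: 7.98
eef_pos: [0.4811, -0.026, 0.335]
ee_rot: [-3.139, -0.006, -0.141]
force: [-0.0, 0.1, -0.2]
width: 0.0566
```

```bash
python3 look.py w4.png '[(.015,.025),(.06,.078)]'; python3 -c "
from plan import *
plan([545,-202.3,110,11.2],[545,-202.3,2,11.2],[545,-202.3,110,11.2],[481,-26.2,110,-8.2])"
```

```text
[481.12379487 -25.96404971 156.8888978   -8.10686035] [-0.   0.1 -0.2]
0.015 0.025
xy 455.9 4.6  long 149.2 short 75.2  longdir 36.0  z 20.1 n 742
xy 481.1 -26.3  long 100.5 short 50.2  longdir -8.7  z 20.2 n 6345
0.06 0.078
xy 495.6 -28.3  long 110.5 short 88.8  longdir 81.8  z 71.4 n 2179
xy 421.1 -16.2  long 90.8 short 11.0  longdir 82.0  z 69.1 n 1325
cur [480.4 -26.1 154.9  -8.1]
to [ 545.  -202.3  110.    11.2] shift [0.0889, 0.1653, 0.0449] turn -19.3 rows>= 4
to [ 545.  -202.3    2.    11.2] shift [0.0, 0.0, 0.108] turn -0.0 rows>= 2
to [ 545.  -202.3  110.    11.2] shift [0.0, 0.0, -0.108] turn -0.0 rows>= 2
to [481.  -26.2 110.   -8.2] shift [-0.0286, -0.1852, -0.0] turn 19.4 rows>= 4
```

{"fn": "play_rows", "kwargs": {"targets": [[[0.018,0.033,0,-4],[0.036,0.066,0,-8],[0.054,0.1,0.015,-12],[0.072,0.134,0.03,-16],[0.089,0.165,0.045,-19.3]]], "grip": 0}}

```text
t: 8.65
eef_pos: [0.5449, -0.2033, 0.2846]
ee_rot: [-3.141, 0.002, 0.197]
force: [0.8, 1.1, 0.3]
width: 0.0876
```

{"fn": "play_rows", "kwargs": {"targets": [[[0,0,0.03,0],[0,0,0.07,0],[0,0,0.07,0],[0,0,0.07,0]]]}}

```text
t: 9.15
eef_pos: [0.5454, -0.2021, 0.2171]
ee_rot: [3.141, 0.0, 0.195]
force: [-0.2, -0.2, 1.4]
width: 0.0879
```

```bash
python3 look.py w5.png '[(.005,.015)]'; python3 -c "
from plan import *
plan([545,-202.3,2,11.2])"
```

```text
[ 545.35598831 -202.0814025    39.00801237   11.19773641] [-0.2 -0.2  1.4]
0.005 0.015
xy 556.1 -200.5  long 83.9 short 50.6  longdir 10.9  z 10.2 n 12006
xy 588.3 -338.2  long 51.7 short 46.4  longdir -77.2  z 10.2 n 6970
xy 535.8 -56.7  long 72.0 short 17.1  longdir 68.8  z 9.9 n 1279
cur [ 545.6 -202.1   39.7   11.2]
to [ 545.  -202.3    2.    11.2] shift [-0.0007, 0.0001, 0.0377] turn -0.0 rows>= 1
```

{"fn": "play_rows", "kwargs": {"targets": [[[0,0,0.02,0],[0,0,0.038,0],[0,0,0.038,0],[0,0,0.038,0]]]}}

```text
t: 9.7
eef_pos: [0.5455, -0.2021, 0.1801]
ee_rot: [3.141, -0.002, 0.195]
force: [0.9, 0.2, 0.6]
width: 0.0876
```

{"fn": "play_rows", "kwargs": {"targets": [[[0,0,0,0],[0,0,0,0],[0,0,0,0],[0,0,0,0],[0,0,0,0]]], "grip": 255}}

```text
t: 10.32
eef_pos: [0.545, -0.2021, 0.1787]
ee_rot: [3.142, 0.0, 0.195]
force: [-1.1, -0.4, 0.8]
width: 0.0495
```

{"fn": "play_rows", "kwargs": {"targets": [[[0,0,-0.03,0],[0,0,-0.07,0],[0,0,-0.108,0],[0,0,-0.108,0],[0,0,-0.108,0]]]}}

```text
t: 10.95
eef_pos: [0.5445, -0.202, 0.286]
ee_rot: [-3.141, 0.001, 0.194]
force: [0.4, -0.3, -1.7]
width: 0.0497
```

{"fn": "play_rows", "kwargs": {"targets": [[[-0.006,-0.037,0,4],[-0.012,-0.074,0,8],[-0.018,-0.111,0,12],[-0.024,-0.148,0,16],[-0.029,-0.185,0,19.4]]]}}

```text
t: 11.58
eef_pos: [0.4797, -0.0254, 0.2852]
ee_rot: [3.14, 0.003, -0.146]
force: [1.0, 0.5, -1.4]
width: 0.0496
```

{"fn": "play_rows", "kwargs": {"targets": [[[0,0,0,0],[0,0,0,0],[0,0,0,0]]]}}

```text
t: 11.95
eef_pos: [0.4808, -0.0268, 0.2861]
ee_rot: [3.141, 0.001, -0.144]
force: [0.3, 0.3, -0.7]
width: 0.0496
```

```bash
python3 look.py w6.png '[(.06,.078),(.08,.1),(.106,.123)]'; python3 -c "
from plan import *
plan([481,-26.2,23,-8.2])"
```

```text
[480.83317864 -26.83417432 108.00106393  -8.27087473] [ 0.3  0.3 -0.7]
0.06 0.078
xy 509.4 6.3  long 71.8 short 39.0  longdir -9.2  z 71.3 n 1522
xy 499.7 -64.9  long 70.5 short 39.3  longdir -7.6  z 71.4 n 1557
0.08 0.1
xy 543.0 -35.0  long 30.0 short 10.8  longdir 81.7  z 87.7 n 1255
0.106 0.123
xy 502.9 -29.8  long 81.2 short 61.6  longdir 81.6  z 117.6 n 14688
xy 445.6 -21.5  long 50.1 short 20.9  longdir 81.3  z 117.7 n 3255
cur [480.8 -26.9 108.1  -8.3]
to [481.  -26.2  23.   -8.2] shift [0.0, -0.0007, 0.0851] turn -0.1 rows>= 2
```

{"fn": "play_rows", "kwargs": {"targets": [[[0,0,0.03,0],[0,0,0.06,0],[0,-0.001,0.08,0],[0,-0.001,0.0865,0],[0,-0.001,0.0865,0]]]}}

```text
t: 12.62
eef_pos: [0.4811, -0.0256, 0.2001]
ee_rot: [3.141, 0.0, -0.144]
force: [0.7, -1.0, -0.3]
width: 0.0493
```

{"fn": "play_rows", "kwargs": {"targets": [[[0,0,0,0],[0,0,0,0],[0,0,0,0],[0,0,0,0]]], "grip": 90}}

```text
t: 13.12
eef_pos: [0.4809, -0.0252, 0.2004]
ee_rot: [-3.141, -0.0, -0.144]
force: [-0.3, -0.6, -0.3]
width: 0.0567
```

{"fn": "play_rows", "kwargs": {"targets": [[[0,0,-0.02,0],[0,0,-0.06,0],[0,0,-0.1,0],[0,0,-0.13,0],[0,0,-0.13,0]]]}}

```text
t: 13.75
eef_pos: [0.4815, -0.025, 0.3327]
ee_rot: [-3.139, -0.005, -0.143]
force: [-0.7, 0.4, 0.2]
width: 0.0569
```

```bash
python3 look.py w7.png '[(.025,.035),(.06,.078)]'; python3 -c "
from plan import *
plan([416.8,-329.7,110,-6],[416.8,-329.7,40,-6])"
```

```text
[481.52096852 -25.04593422 154.61826089  -8.21391143] [-0.7  0.4  0.2]
0.025 0.035
xy 457.7 5.7  long 148.0 short 73.9  longdir 35.1  z 30.1 n 833
xy 481.8 -25.1  long 101.2 short 50.4  longdir -8.4  z 30.2 n 6925
0.06 0.078
xy 498.9 -77.3  long 97.1 short 45.2  longdir 21.3  z 71.3 n 1117
xy 501.5 6.7  long 86.7 short 39.2  longdir -8.3  z 71.2 n 1073
xy 421.4 -15.6  long 90.5 short 10.9  longdir 82.3  z 68.7 n 1309
cur [480.9 -25.2 153.1  -8.2]
to [ 416.8 -329.7  110.    -6. ] shift [-0.0198, 0.3106, 0.0431] turn -2.2 rows>= 6
to [ 416.8 -329.7   40.    -6. ] shift [0.0, -0.0, 0.07] turn -0.0 rows>= 2
```

Stack is good. Cell C next.

{"fn": "play_rows", "kwargs": {"targets": [[[-0.003,0.05,0,-0.5],[-0.007,0.1,0.01,-1],[-0.01,0.15,0.02,-1.5],[-0.014,0.2,0.03,-2.2],[-0.017,0.26,0.043,-2.2]]], "grip": 0}}

```text
t: 14.42
eef_pos: [0.4261, -0.2813, 0.2861]
ee_rot: [-3.141, 0.001, -0.104]
force: [0.9, -0.3, 1.0]
width: 0.0872
```

{"fn": "play_rows", "kwargs": {"targets": [[[-0.001,0.03,0.01,0],[-0.001,0.051,0.04,0],[-0.001,0.051,0.07,0],[-0.001,0.051,0.07,0],[-0.001,0.051,0.07,0]]]}}

```text
t: 15.05
eef_pos: [0.4207, -0.3306, 0.2175]
ee_rot: [3.141, 0.0, -0.105]
force: [0.2, -0.3, 0.8]
width: 0.0875
```

```bash
python3 look.py w8.png '[(.005,.015)]'; python3 -c "
from plan import *
plan([416.8,-329.7,2,-6])"
```

```text
[ 420.69595839 -330.64933762   39.3631325    -6.00051223] [ 0.2 -0.3  0.8]
0.005 0.015
xy 537.1 -350.4  long 55.7 short 50.6  longdir 12.6  z 10.2 n 11259
xy 499.9 -457.6  long 92.4 short 52.2  longdir -8.5  z 8.3 n 19435
xy 429.5 -331.4  long 80.1 short 50.5  longdir -5.7  z 10.2 n 11320
cur [ 421.  -330.6   39.9   -6. ]
to [ 416.8 -329.7    2.    -6. ] shift [-0.0042, -0.0005, 0.0379] turn 0.0 rows>= 1
```

{"fn": "play_rows", "kwargs": {"targets": [[[-0.004,0,0.02,0],[-0.004,0,0.038,0],[-0.004,0,0.038,0],[-0.004,0,0.038,0]]]}}

```text
t: 15.6
eef_pos: [0.417, -0.3303, 0.1803]
ee_rot: [3.141, -0.002, -0.105]
force: [-0.7, -0.3, -0.4]
width: 0.0878
```

{"fn": "play_rows", "kwargs": {"targets": [[[0,0,0,0],[0,0,0,0],[0,0,0,0],[0,0,0,0],[0,0,0,0]]], "grip": 255}}

```text
t: 16.23
eef_pos: [0.4165, -0.3303, 0.1792]
ee_rot: [3.142, 0.0, -0.105]
force: [-0.6, -0.2, 0.3]
width: 0.0498
```

{"fn": "play_rows", "kwargs": {"targets": [[[0,0,-0.03,0],[0,0,-0.07,0],[0,0,-0.108,0],[0,0,-0.108,0],[0,0,-0.108,0]]]}}

```text
t: 16.85
eef_pos: [0.416, -0.3301, 0.2866]
ee_rot: [-3.141, 0.001, -0.106]
force: [0.1, -0.2, -2.1]
width: 0.0499
```

```bash
python3 -c "
from plan import *
plan([481,-26.2,110,-8.2])"
```

```text
cur [ 416.  -330.1  108.5   -6.1]
to [481.  -26.2 110.   -8.2] shift [0.0326, -0.3091, -0.0015] turn 2.1 rows>= 6
```

{"fn": "play_rows", "kwargs": {"targets": [[[0.006,-0.05,0,0],[0.011,-0.1,0,0],[0.016,-0.15,0,0],[0.022,-0.2,0,0],[0.027,-0.255,0,0]]]}}

```text
t: 17.48
eef_pos: [0.4698, -0.0781, 0.2858]
ee_rot: [3.141, 0.003, -0.106]
force: [1.2, -0.2, -1.4]
width: 0.0495
```

{"fn": "play_rows", "kwargs": {"targets": [[[0.003,-0.03,0,1],[0.005,-0.054,0,2.1],[0.005,-0.054,0,2.1],[0.005,-0.054,0,2.1],[0.005,-0.054,0,2.1]]]}}

```text
t: 18.1
eef_pos: [0.4805, -0.0271, 0.2867]
ee_rot: [3.141, 0.001, -0.143]
force: [0.0, 0.3, -1.0]
width: 0.0497
```

```bash
python3 look.py w9.png '[(.08,.1),(.106,.123)]'; python3 -c "
from plan import *
plan([481,-26.2,33,-8.2])"
```

```text
[480.46916974 -27.09178038 108.57615735  -8.18566079] [ 0.   0.3 -1. ]
0.08 0.1
xy 542.9 -35.0  long 30.0 short 10.5  longdir 81.7  z 88.1 n 1249
0.106 0.123
xy 502.3 -30.1  long 81.3 short 61.7  longdir 81.9  z 117.7 n 14578
xy 445.0 -21.9  long 50.0 short 20.5  longdir 82.5  z 117.7 n 3245
cur [480.5 -27.1 108.7  -8.2]
to [481.  -26.2  33.   -8.2] shift [0.0003, -0.001, 0.0757] turn 0.0 rows>= 2
```

{"fn": "play_rows", "kwargs": {"targets": [[[0,-0.001,0.03,0],[0,-0.001,0.055,0],[0,-0.001,0.07,0],[0,-0.001,0.077,0],[0,-0.001,0.077,0]]]}}

```text
t: 18.77
eef_pos: [0.481, -0.0258, 0.2101]
ee_rot: [3.141, 0.0, -0.142]
force: [0.3, -0.4, -1.0]
width: 0.0495
```

{"fn": "play_rows", "kwargs": {"targets": [[[0,0,0,0],[0,0,0,0],[0,0,0,0],[0,0,0,0]]], "grip": 90}}

```text
t: 19.27
eef_pos: [0.481, -0.0254, 0.2104]
ee_rot: [-3.141, -0.0, -0.142]
force: [0.1, -0.1, -0.8]
width: 0.0567
```

{"fn": "play_rows", "kwargs": {"targets": [[[0,0,-0.02,0],[0,0,-0.06,0],[0,0,-0.1,0],[0,0,-0.12,0],[0,0,-0.12,0]]]}}

```text
t: 19.9
eef_pos: [0.4813, -0.0253, 0.3318]
ee_rot: [-3.14, -0.003, -0.142]
force: [-0.5, -0.3, -1.2]
width: 0.0567
```

```bash
python3 look.py w10.png '[(.035,.045),(.06,.078)]'; python3 -c "
from plan import *
plan([559,-345.2,110,13],[559,-345.2,40,13])"
```

```text
[481.2837789  -25.27721777 153.71624915  -8.12402558] [-0.5 -0.3 -1.2]
0.035 0.045
xy 482.2 -25.3  long 102.7 short 50.3  longdir -8.0  z 40.2 n 7473
xy 425.6 -16.5  long 98.0 short 1.9  longdir 81.9  z 40.2 n 587
0.06 0.078
xy 501.3 7.0  long 87.1 short 39.2  longdir -8.2  z 71.0 n 1092
xy 490.5 -63.3  long 88.8 short 39.4  longdir -7.9  z 71.4 n 1100
xy 421.3 -15.9  long 90.0 short 10.6  longdir 82.2  z 68.8 n 1313
cur [480.8 -25.4 152.4  -8.1]
to [ 559.  -345.2  110.    13. ] shift [0.1227, 0.3055, 0.0424] turn -21.1 rows>= 6
to [ 559.  -345.2   40.    13. ] shift [0.0, 0.0, 0.07] turn -0.0 rows>= 2
```

{"fn": "play_rows", "kwargs": {"targets": [[[0.02,0.05,0,0],[0.04,0.1,0.01,0],[0.06,0.15,0.02,0],[0.08,0.2,0.03,0],[0.1,0.25,0.042,0]]], "grip": 0}}

```text
t: 20.58
eef_pos: [0.5445, -0.2887, 0.2862]
ee_rot: [-3.141, 0.002, -0.142]
force: [1.9, -0.1, 0.2]
width: 0.0872
```

{"fn": "play_rows", "kwargs": {"targets": [[[0.01,0.03,0,-7],[0.023,0.0555,0,-14],[0.023,0.0555,0.03,-21.1],[0.023,0.0555,0.07,-21.1],[0.023,0.0555,0.07,-21.1]]]}}

```text
t: 21.2
eef_pos: [0.5576, -0.3447, 0.2135]
ee_rot: [-3.137, 0.007, 0.225]
force: [-0.3, -0.0, 0.5]
width: 0.0874
```

```bash
python3 look.py w11.png '[(.005,.015)]'; python3 -c "
from plan import *
plan([559,-345.2,2,13])"
```

```text
[ 557.55751587 -344.71016269   35.38904124   12.9042116 ] [-0.3 -0.   0.5]
0.005 0.015
xy 646.0 -406.8  long 145.4 short 11.0  longdir -23.0  z 13.8 n 1180
xy 569.4 -342.9  long 85.1 short 50.5  longdir 13.0  z 10.2 n 12724
cur [ 558.7 -345.1   37.9   13. ]
to [ 559.  -345.2    2.    13. ] shift [0.0002, 0.0002, 0.0359] turn -0.0 rows>= 1
```

{"fn": "play_rows", "kwargs": {"targets": [[[0,0,0.02,0],[0,0,0.037,0],[0,0,0.037,0],[0,0,0.037,0]]]}}

```text
t: 21.75
eef_pos: [0.5598, -0.3453, 0.182]
ee_rot: [3.141, -0.001, 0.227]
force: [-0.5, 0.3, 1.2]
width: 0.0875
```

{"fn": "play_rows", "kwargs": {"targets": [[[0,0,0,0],[0,0,0,0],[0,0,0,0],[0,0,0,0],[0,0,0,0]]], "grip": 255}}

```text
t: 22.38
eef_pos: [0.5595, -0.3452, 0.1812]
ee_rot: [3.142, -0.0, 0.226]
force: [-0.4, 0.2, 0.7]
width: 0.0495
```

{"fn": "play_rows", "kwargs": {"targets": [[[0,0,-0.03,0],[0,0,-0.07,0],[0,0,-0.108,0],[0,0,-0.108,0],[0,0,-0.108,0]]]}}

```text
t: 23.0
eef_pos: [0.5591, -0.345, 0.2886]
ee_rot: [-3.141, 0.0, 0.226]
force: [0.5, 0.1, -1.1]
width: 0.049
```

```bash
python3 -c "
from plan import *
plan([481,-26.2,110,-8.2])"
```

```text
cur [ 559.1 -345.   110.5   12.9]
to [481.  -26.2 110.   -8.2] shift [-0.0047, -0.3282, 0.0005] turn 21.1 rows>= 6
```

{"fn": "play_rows", "kwargs": {"targets": [[[-0.001,-0.05,0,0],[-0.002,-0.1,0,0],[-0.003,-0.15,0,0],[-0.004,-0.2,0,0],[-0.004,-0.25,0,0]]]}}

```text
t: 23.62
eef_pos: [0.4984, -0.1012, 0.2878]
ee_rot: [-3.141, 0.002, 0.226]
force: [0.3, 1.7, -0.5]
width: 0.0491
```

{"fn": "play_rows", "kwargs": {"targets": [[[0,-0.04,0,7],[-0.001,-0.078,0,14],[-0.001,-0.078,0,21.1],[-0.001,-0.078,0,21.1],[-0.001,-0.078,0,21.1]]]}}

```text
t: 24.25
eef_pos: [0.4808, -0.027, 0.2885]
ee_rot: [3.141, 0.001, -0.14]
force: [0.1, -0.3, -1.5]
width: 0.0495
```

```bash
python3 look.py w12.png '[(.08,.1),(.106,.123)]'; python3 -c "
from plan import *
plan([481,-26.2,43,-8.2])"
```

```text
[480.84136691 -27.03373924 110.37771189  -8.0148773 ] [ 0.1 -0.3 -1.5]
0.08 0.1
xy 542.8 -34.9  long 30.1 short 11.1  longdir 81.9  z 87.0 n 1275
0.106 0.123
xy 501.8 -29.9  long 81.1 short 62.8  longdir 82.1  z 117.5 n 14288
xy 443.6 -21.5  long 50.1 short 20.9  longdir 81.3  z 117.5 n 3198
cur [480.9 -27.1 110.5  -8.1]
to [481.  -26.2  43.   -8.2] shift [-0.0, -0.0009, 0.0675] turn 0.1 rows>= 2
```

{"fn": "play_rows", "kwargs": {"targets": [[[0,-0.001,0.03,0],[0,-0.001,0.05,0],[0,-0.001,0.062,0],[0,-0.001,0.067,0],[0,-0.001,0.067,0]]]}}

```text
t: 24.92
eef_pos: [0.4813, -0.0258, 0.2222]
ee_rot: [3.141, 0.0, -0.142]
force: [-0.1, 0.8, -1.7]
width: 0.0493
```

{"fn": "play_rows", "kwargs": {"targets": [[[0,0,0,0],[0,0,0,0],[0,0,0,0],[0,0,0,0]]], "grip": 90}}

```text
t: 25.42
eef_pos: [0.4812, -0.0257, 0.2224]
ee_rot: [-3.141, -0.0, -0.142]
force: [0.1, 0.7, 0.7]
width: 0.0567
```

{"fn": "play_rows", "kwargs": {"targets": [[[0,0,-0.02,0],[0,0,-0.06,0],[0,0,-0.1,0],[0,0,-0.11,0],[0,0,-0.11,0]]]}}

```text
t: 26.05
eef_pos: [0.4811, -0.0257, 0.3326]
ee_rot: [-3.141, -0.001, -0.142]
force: [0.8, 0.5, 0.0]
width: 0.0565
```

```bash
python3 look.py w13.png '[(.045,.055),(.06,.078)]'; python3 -c "
from plan import *
plan([504,-457.8,110,-8.2],[504,-457.8,40,-8.4])"
```

```text
[481.06873163 -25.72859081 154.46405411  -8.14231829] [0.8 0.5 0. ]
0.045 0.055
xy 482.4 -25.5  long 103.7 short 50.2  longdir -8.1  z 50.2 n 7989
xy 425.5 -17.1  long 94.8 short 2.0  longdir 82.0  z 50.1 n 635
0.06 0.078
xy 500.3 7.2  long 89.3 short 39.0  longdir -8.4  z 71.3 n 1108
xy 490.1 -63.3  long 89.6 short 39.6  longdir -8.0  z 71.3 n 1105
xy 421.3 -16.5  long 89.9 short 11.0  longdir 82.0  z 69.3 n 1354
cur [480.8 -25.8 153.5  -8.2]
to [ 504.  -457.8  110.    -8.2] shift [0.0842, 0.4244, 0.0435] turn 0.0 rows>= 8
to [ 504.  -457.8   40.    -8.4] shift [0.0, -0.0, 0.07] turn 0.2 rows>= 2
```

{"fn": "play_rows", "kwargs": {"targets": [[[0.01,0.05,0,0],[0.021,0.105,0.01,0],[0.032,0.16,0.02,0],[0.043,0.215,0.03,0],[0.054,0.27,0.042,0]]], "grip": 0}}

```text
t: 26.72
eef_pos: [0.496, -0.3024, 0.2881]
ee_rot: [-3.141, 0.002, -0.142]
force: [2.5, 1.4, 0.4]
width: 0.0875
```

{"fn": "play_rows", "kwargs": {"targets": [[[0.01,0.05,0,0.2],[0.02,0.1,0,0.2],[0.03,0.154,0.03,0.2],[0.03,0.154,0.07,0.2],[0.03,0.154,0.07,0.2]]]}}

```text
t: 27.35
eef_pos: [0.5021, -0.4569, 0.2145]
ee_rot: [-3.138, 0.009, -0.147]
force: [0.3, 1.3, 0.9]
width: 0.0878
```

{"fn": "play_rows", "kwargs": {"targets": [[[0,0,0,0],[0,0,0,0]]]}}

```text
t: 27.6
eef_pos: [0.5052, -0.457, 0.2221]
ee_rot: [3.141, -0.002, -0.144]
force: [-0.1, -0.1, 1.9]
width: 0.0873
```

```bash
python3 look.py w14.png '[(.004,.012)]'; python3 -c "
from plan import *
plan([504,-457.8,2,-8.4])"
```

```text
[ 505.15649182 -457.00269853   43.98706487   -8.26018004] [-0.1 -0.1  1.9]
0.004 0.012
xy 512.3 -459.5  long 83.4 short 50.2  longdir -8.5  z 8.3 n 11308
cur [ 505.1 -457.    44.    -8.3]
to [ 504.  -457.8    2.    -8.4] shift [-0.001, 0.001, 0.042] turn 0.1 rows>= 1
```

{"fn": "play_rows", "kwargs": {"targets": [[[-0.001,0.001,0.02,0],[-0.001,0.001,0.042,0],[-0.001,0.001,0.042,0],[-0.001,0.001,0.042,0]]]}}

```text
t: 28.15
eef_pos: [0.5036, -0.458, 0.1794]
ee_rot: [3.141, -0.001, -0.145]
force: [-0.1, 0.0, 0.5]
width: 0.0878
```

{"fn": "play_rows", "kwargs": {"targets": [[[0,0,0,0],[0,0,0,0],[0,0,0,0],[0,0,0,0],[0,0,0,0]]], "grip": 255}}

```text
t: 28.78
eef_pos: [0.5033, -0.4583, 0.1785]
ee_rot: [3.141, -0.0, -0.145]
force: [0.2, 1.2, 4.5]
width: 0.0495
```

{"fn": "play_rows", "kwargs": {"targets": [[[0,0,-0.03,0],[0,0,-0.07,0],[0,0,-0.108,0],[0,0,-0.108,0],[0,0,-0.108,0]]]}}

```text
t: 29.4
eef_pos: [0.5027, -0.4579, 0.2854]
ee_rot: [-3.141, 0.001, -0.146]
force: [-0.3, 0.1, -2.6]
width: 0.0494
```

```bash
python3 -c "
from plan import *
plan([481,-26.2,110,-8.2])"
```

```text
cur [ 502.7 -457.9  107.3   -8.4]
to [481.  -26.2 110.   -8.2] shift [-0.0843, -0.424, -0.0027] turn -0.2 rows>= 8
```

{"fn": "play_rows", "kwargs": {"targets": [[[-0.01,-0.05,0,0],[-0.02,-0.105,0,0],[-0.03,-0.16,0,0],[-0.042,-0.215,0,0],[-0.053,-0.265,0,0]]]}}

```text
t: 30.02
eef_pos: [0.4882, -0.1865, 0.2847]
ee_rot: [3.141, 0.003, -0.146]
force: [0.8, 0.1, -0.6]
width: 0.0498
```

{"fn": "play_rows", "kwargs": {"targets": [[[-0.01,-0.05,0,0],[-0.02,-0.105,0,0],[-0.032,-0.16,0,0],[-0.032,-0.16,0,0],[-0.032,-0.16,0,0]]]}}

```text
t: 30.65
eef_pos: [0.4803, -0.0252, 0.2852]
ee_rot: [3.141, 0.002, -0.144]
force: [0.4, -0.7, -0.7]
width: 0.0498
```

```bash
python3 look.py w15.png '[(.08,.1),(.106,.123)]'; python3 -c "
from plan import *
plan([480.5,-26.2,52,-8.2])"
```

```text
[480.27357917 -25.19924286 107.13488047  -8.27326722] [ 0.4 -0.7 -0.7]
0.08 0.1
xy 542.7 -35.0  long 30.0 short 10.9  longdir 81.7  z 87.9 n 1270
0.106 0.123
xy 500.5 -28.2  long 81.2 short 59.9  longdir 81.5  z 115.0 n 14398
xy 443.5 -19.5  long 50.0 short 21.2  longdir 81.1  z 115.2 n 3225
cur [480.4 -25.8 107.3  -8.4]
to [480.5 -26.2  52.   -8.2] shift [0.0002, 0.0004, 0.0553] turn -0.2 rows>= 1
```

{"fn": "play_rows", "kwargs": {"targets": [[[0,0.0005,0.03,0],[0,0.0005,0.045,0],[0,0.0005,0.056,0],[0,0.0005,0.0565,0],[0,0.0005,0.0565,0]]]}}

```text
t: 31.32
eef_pos: [0.4807, -0.0263, 0.2297]
ee_rot: [3.142, -0.0, -0.146]
force: [0.6, -0.2, -1.3]
width: 0.0495
```

{"fn": "play_rows", "kwargs": {"targets": [[[0,0,0,0],[0,0,0,0],[0,0,0,0],[0,0,0,0]]], "grip": 90}}

```text
t: 31.82
eef_pos: [0.4806, -0.0258, 0.2298]
ee_rot: [-3.142, -0.0, -0.145]
force: [0.5, 0.1, -0.1]
width: 0.057
```

{"fn": "play_rows", "kwargs": {"targets": [[[0,0,-0.02,0],[0,0,-0.06,0],[0,0,-0.1,0],[0,0,-0.13,0],[0,0,-0.17,0]]]}}

```text
t: 32.45
eef_pos: [0.4801, -0.0259, 0.4004]
ee_rot: [3.141, 0.001, -0.146]
force: [0.5, 0.2, 0.0]
width: 0.057
```

```bash
python3 look.py w16.png '[(.005,.018),(.03,.045),(.053,.065),(.068,.078),(.08,.1)]'; python3 -c "
from plan import *
im,d,p=grab('top'); c=cloud(d,p); rects(c,.005,.018); save('top1.png',im)" 2>&1 | tail -20
```

```text
[480.12227852 -25.91680721 222.30889141  -8.33879383] [0.5 0.2 0. ]
0.005 0.018
xy 577.7 241.4  long 127.7 short 122.6  longdir -86.3  z 12.1 n 12103
xy 448.6 233.3  long 127.8 short 80.2  longdir -83.2  z 12.1 n 5914
0.03 0.045
xy 577.6 240.5  long 60.1 short 14.5  longdir 5.2  z 37.4 n 1139
xy 479.3 -25.9  long 110.3 short 104.6  longdir -8.1  z 38.1 n 796
0.053 0.065
xy 479.8 -26.0  long 111.6 short 110.2  longdir -8.0  z 60.3 n 1135
xy 481.3 -25.9  long 100.1 short 50.0  longdir -8.7  z 58.3 n 5489
0.068 0.078
xy 440.6 -20.5  long 110.0 short 38.2  longdir 81.9  z 71.9 n 827
0.08 0.1
xy 542.9 -34.9  long 29.9 short 10.6  longdir 81.6  z 87.5 n 509
xy 419.8 -17.3  long 29.6 short 10.2  longdir 81.0  z 87.2 n 483
Traceback (most recent call last):
NameError: name 'rects' is not defined
```

View pics/w16.png

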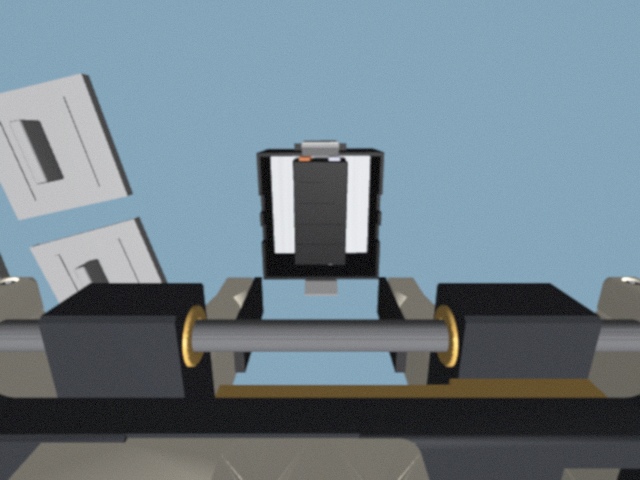

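The stack and plate sit square (image (320,212)). One cover has moved and is now at about (577.6, 241). I'll try that one first.

```bash
python3 -c "
from plan import *
plan([577.6,241,70,3.7],[577.6,241,15,3.7],[577.6,241,135,3.7],[481.2,-26,135,-8.2])"
```

```text
cur [481.6 -25.7 226.   -8.3]
to [577.6 241.   70.    3.7] shift [0.0565, -0.2778, 0.156] turn -12.0 rows>= 6
to [577.6 241.   15.    3.7] shift [0.0, 0.0, 0.055] turn -0.0 rows>= 1
to [577.6 241.  135.    3.7] shift [0.0, 0.0, -0.12] turn -0.0 rows>= 2
to [481.2 -26.  135.   -8.2] shift [-0.1134, 0.2602, -0.0] turn 11.9 rows>= 5
```

{"fn": "play_rows", "kwargs": {"targets": [[[0.01,-0.05,0.01,0],[0.02,-0.1,0.03,0],[0.03,-0.15,0.05,0],[0.04,-0.2,0.07,0],[0.05,-0.25,0.09,0]]], "grip": 0}}

```text
t: 33.17
eef_pos: [0.5665, 0.2159, 0.3085]
ee_rot: [3.141, 0.0, -0.145]
force: [1.3, -0.2, 0.1]
width: 0.0876
```

{"fn": "play_rows", "kwargs": {"targets": [[[0.0065,-0.028,0.03,-6],[0.0065,-0.028,0.06,-12],[0.0065,-0.028,0.066,-12],[0.0065,-0.028,0.066,-12],[0.0065,-0.028,0.066,-12]]]}}

```text
t: 33.8
eef_pos: [0.5772, 0.2409, 0.2452]
ee_rot: [-3.141, -0.002, 0.062]
force: [-0.3, 0.8, -0.6]
width: 0.0878
```

```bash
python3 look.py w17.png '[(.005,.018),(.03,.045)]'; python3 -c "
from plan import *
plan([577.6,241,15,3.7])
from meas import rects
im,d,p=grab('top'); c=cloud(d,p); rects(c,.008,.018); rects(c,.03,.045,50);save('top1.png',im)"
```

```text
[577.20039843 240.93320597  67.0567846    3.57823442] [-0.3  0.8 -0.6]
0.005 0.018
xy 702.3 363.5  long 30.7 short 4.7  longdir 34.4  z 11.3 n 489
xy 693.2 316.1  long 63.6 short 15.4  longdir -45.9  z 11.8 n 872
xy 720.1 79.1  long 28.7 short 6.7  longdir 23.0  z 9.7 n 752
xy 585.0 241.9  long 125.7 short 107.1  longdir -86.2  z 12.3 n 28580
xy 479.3 236.9  long 124.9 short 20.6  longdir -83.0  z 12.1 n 3204
0.03 0.045
xy 577.9 241.6  long 59.4 short 11.6  longdir 3.9  z 38.0 n 1996
cur [577.2 240.9  67.1   3.6]
to [577.6 241.   15.    3.7] shift [0.0004, -0.0, 0.0521] turn -0.1 rows>= 1
xy 542.1 237.5  long 126.4 short 51.3  longdir -86.5  z 12.6 n 743
xy 463.0 406.1  long 129.8 short 122.0  longdir 88.1  z 12.7 n 1862
xy 427.9 229.3  long 126.5 short 122.1  longdir -83.2  z 12.6 n 1965
xy 757.5 15.4  long 137.9 short 74.1  longdir -78.1  z 33.6 n 1139
xy 462.7 407.1  long 57.8 short 12.8  longdir -0.1  z 37.5 n 123
xy 428.1 229.1  long 58.4 short 13.1  longdir 6.7  z 38.2 n 114
```

View pics/w17.png

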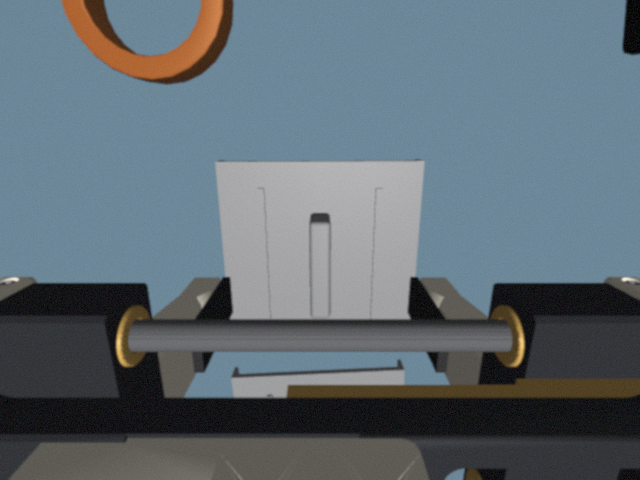

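The bar is centred between the fingers at (320,265), clear of the tape at (150,40).

{"fn": "play_rows", "kwargs": {"targets": [[[0.0005,-0.0005,0.025,0],[0.0005,-0.0005,0.045,0],[0.0005,-0.0005,0.051,0],[0.0005,-0.0005,0.051,0]]]}}

```text
t: 34.4
eef_pos: [0.5775, 0.2415, 0.1931]
ee_rot: [-3.142, -0.0, 0.064]
force: [0.1, -0.4, 0.1]
width: 0.0877
```

{"fn": "play_rows", "kwargs": {"targets": [[[0,0,0,0],[0,0,0,0],[0,0,0,0],[0,0,0,0],[0,0,0,0]]], "grip": 255, "newtons": 60}}

```text
t: 35.02
eef_pos: [0.5773, 0.2416, 0.1927]
ee_rot: [-3.142, -0.0, 0.064]
force: [0.5, 0.2, 0.1]
width: 0.0431
```

{"fn": "play_rows", "kwargs": {"targets": [[[0,0,0,0],[0,0,-0.02,0],[0,0,-0.06,0],[0,0,-0.12,0],[0,0,-0.12,0]]]}}

```text
t: 35.65
eef_pos: [0.5787, 0.2424, 0.3183]
ee_rot: [-3.137, -0.008, 0.065]
force: [0.1, -0.3, -1.7]
width: 0.0008
```

```bash
python3 -c "
from plan import *
plan([481,-26,135,-8.2])"
```

```text
cur [578.7 242.4 140.2   3.7]
to [481.  -26.  135.   -8.2] shift [-0.1148, 0.2615, 0.0052] turn 11.9 rows>= 5
```

The fingers needed longer to close on the narrow bar, so they missed it. I'll reopen and check.

{"fn": "play_rows", "kwargs": {"targets": [[[0,0,0.01,0],[0,0,0.03,0],[0,0,0.05,0],[0,0,0.05,0],[0,0,0.05,0]]], "grip": 120}}

```text
t: 36.28
eef_pos: [0.5773, 0.2415, 0.2621]
ee_rot: [3.141, 0.001, 0.064]
force: [0.3, -0.2, -0.2]
width: 0.0438
```

{"fn": "play_rows", "kwargs": {"targets": [[[0,0,0,0],[0,0,0,0],[0,0,0,0],[0,0,0,0]]]}}

```text
t: 36.78
eef_pos: [0.5773, 0.2416, 0.2629]
ee_rot: [-3.141, -0.0, 0.064]
force: [0.4, -0.1, -0.1]
width: 0.0468
```

```bash
python3 look.py w18.png '[(.005,.018),(.03,.045)]'; python3 -c "
from plan import *
plan([577.6,241,16,3.7]); print(arm.get_state()['width'])"
```

```text
[577.28124538 241.57335001  84.81718021   3.66424538] [ 0.4 -0.1 -0.1]
0.005 0.018
xy 704.5 364.0  long 35.2 short 6.1  longdir 30.0  z 11.5 n 501
xy 694.7 317.5  long 69.7 short 19.0  longdir -45.4  z 11.7 n 720
xy 720.3 76.2  long 39.3 short 16.7  longdir 41.5  z 11.6 n 1051
xy 579.8 241.4  long 125.6 short 117.4  longdir -86.2  z 12.2 n 24190
xy 516.8 429.0  long 30.8 short 16.3  longdir 88.9  z 11.9 n 587
xy 477.5 235.5  long 114.3 short 28.7  longdir -86.5  z 12.2 n 3824
0.03 0.045
xy 577.7 241.6  long 59.9 short 11.7  longdir 3.9  z 38.0 n 1721
xy 478.1 410.1  long 29.9 short 9.6  longdir -0.8  z 38.0 n 401
cur [577.3 241.5  84.7   3.7]
to [577.6 241.   16.    3.7] shift [0.0003, 0.0006, 0.0687] turn -0.0 rows>= 2
0.04639706359726633
```

Cover undisturbed; retry with a longer close.

{"fn": "play_rows", "kwargs": {"targets": [[[0.0005,0,0.03,0],[0.0005,0,0.055,0],[0.0005,0,0.0685,0],[0.0005,0,0.0685,0]]]}}

```text
t: 37.33
eef_pos: [0.5776, 0.2415, 0.1934]
ee_rot: [3.14, 0.001, 0.064]
force: [0.5, -0.3, 0.5]
width: 0.0463
```

{"fn": "play_rows", "kwargs": {"targets": [[[0,0,0,0],[0,0,0,0],[0,0,0,0],[0,0,0,0],[0,0,0,0]]], "grip": 255}}

```text
t: 37.95
eef_pos: [0.5779, 0.2416, 0.1945]
ee_rot: [-3.141, -0.0, 0.064]
force: [-0.8, -0.9, 1.9]
width: 0.0112
```

{"fn": "play_rows", "kwargs": {"targets": [[[0,0,0,0],[0,0,0,0],[0,0,0,0],[0,0,0,0],[0,0,0,0]]]}}

```text
t: 38.58
eef_pos: [0.5779, 0.2416, 0.1945]
ee_rot: [-3.142, -0.0, 0.064]
force: [-1.5, -0.5, 5.1]
width: 0.0116
```

{"fn": "play_rows", "kwargs": {"targets": [[[0,0,-0.01,0],[0,0,-0.04,0],[0,0,-0.08,0],[0,0,-0.12,0],[0,0,-0.12,0]]]}}

```text
t: 39.2
eef_pos: [0.5786, 0.2421, 0.3183]
ee_rot: [-3.138, -0.006, 0.064]
force: [1.1, -0.3, -0.6]
width: 0.0116
```

{"fn": "play_rows", "kwargs": {"targets": [[[0,0,0,0],[0,0,0,0],[0,0,0,0]]]}}

```text
t: 39.58
eef_pos: [0.5776, 0.2415, 0.3131]
ee_rot: [3.141, 0.002, 0.064]
force: [-0.7, 0.1, -1.4]
width: 0.0116
```

```bash
python3 -c "
from plan import *
plan([481,-26,135,-8.2])"; python3 look.py w19.png '[(.12,.14)]'
```

```text
cur [577.6 241.5 135.    3.7]
to [481.  -26.  135.   -8.2] shift [-0.1135, 0.2608, -0.0] turn 11.9 rows>= 5
[577.61825527 241.50373482 134.96004547   3.66268458] [-0.7  0.1 -1.4]
0.12 0.14
xy 610.0 243.5  long 125.7 short 56.1  longdir -86.4  z 130.6 n 27647
xy 530.9 238.5  long 28.3 short 21.3  longdir -85.5  z 130.8 n 639
```

{"fn": "play_rows", "kwargs": {"targets": [[[-0.022,0.05,0,0],[-0.044,0.1,0,0],[-0.066,0.15,0,4],[-0.088,0.2,0,8],[-0.109,0.25,0,11.9]]]}}

```text
t: 40.25
eef_pos: [0.4841, -0.0163, 0.314]
ee_rot: [3.141, 0.0, -0.145]
force: [0.6, -0.8, -0.4]
width: 0.0117
```

{"fn": "play_rows", "kwargs": {"targets": [[[-0.0065,0.0105,0,0],[-0.0065,0.0105,0,0],[-0.0065,0.0105,0,0],[-0.0065,0.0105,0,0],[-0.0065,0.0105,0,0]]]}}

```text
t: 40.88
eef_pos: [0.4774, -0.0236, 0.314]
ee_rot: [3.141, 0.0, -0.143]
force: [-0.1, 0.8, -1.0]
width: 0.0114
```

```bash
python3 look.py w20.png '[(.06,.078),(.08,.1),(.12,.14)]'; python3 -c "
from plan import *
plan([481,-26.1,95,-8.2])"
```

```text
[477.37414614 -23.64572915 135.88931905  -8.16917327] [-0.1  0.8 -1. ]
0.06 0.078
xy 534.6 -33.8  long 110.0 short 9.7  longdir 81.9  z 71.9 n 1016
0.08 0.1
xy 543.0 -35.0  long 30.0 short 10.5  longdir 81.8  z 87.5 n 983
0.12 0.14
xy 509.7 -28.0  long 126.0 short 56.5  longdir 81.7  z 131.7 n 27627
xy 431.3 -16.0  long 28.3 short 22.1  longdir 86.6  z 131.7 n 638
cur [477.3 -23.8 135.9  -8.2]
to [481.  -26.1  95.   -8.2] shift [0.004, 0.0018, 0.0409] turn 0.0 rows>= 1
```

View pics/w20.png

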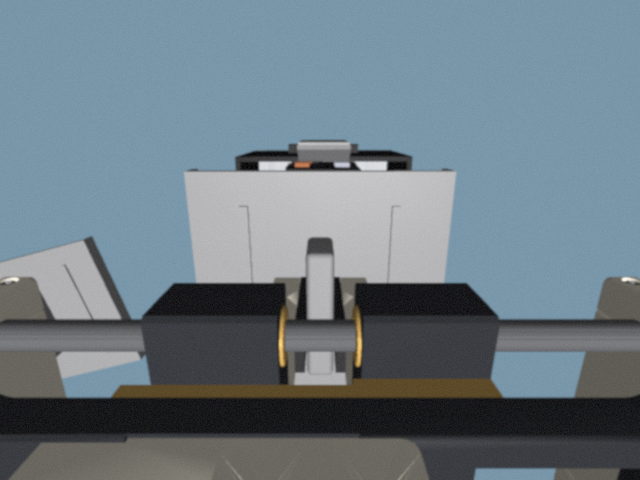

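The cover is level and square, its far edge at row 170, about 4 mm short of box centre. I'll correct that and lower.

{"fn": "play_rows", "kwargs": {"targets": [[[0.004,0.002,0,0],[0.004,0.002,0.02,0],[0.004,0.002,0.035,0],[0.004,0.002,0.035,0],[0.004,0.002,0.035,0]]]}}

```text
t: 41.55
eef_pos: [0.4811, -0.0269, 0.2797]
ee_rot: [3.142, -0.001, -0.144]
force: [-0.2, 0.6, -1.2]
width: 0.0115
```

{"fn": "play_rows", "kwargs": {"targets": [[[0,0,0.002,0],[0,0,0.005,0],[0,0,0.008,0],[0,0,0.01,0],[0,0,0.01,0]]]}}

```text
t: 42.18
eef_pos: [0.4809, -0.0268, 0.2693]
ee_rot: [-3.141, -0.001, -0.144]
force: [0.8, 0.6, 1.3]
width: 0.0113
```

```bash
python3 look.py w21.png '[(.076,.095)]'; python3 -c "
from plan import *
plan([481,-26.1,88,-8.2])"
```

```text
[480.93146134 -26.82299383  91.23126832  -8.22619109] [0.8 0.6 1.3]
0.076 0.095
xy 517.8 -31.7  long 126.1 short 64.9  longdir 81.9  z 87.0 n 29002
xy 434.8 -19.8  long 28.3 short 21.3  longdir 82.0  z 87.0 n 640
cur [480.9 -26.8  91.2  -8.2]
to [481.  -26.1  88.   -8.2] shift [-0.0, -0.0007, 0.0032] turn -0.0 rows>= 1
```

{"fn": "play_rows", "kwargs": {"targets": [[[0,-0.0005,0.001,0],[0,-0.0005,0.002,0],[0,-0.0005,0.003,0],[0,-0.0005,0.0035,0],[0,-0.0005,0.004,0]]]}}

```text
t: 42.85
eef_pos: [0.4814, -0.0263, 0.2661]
ee_rot: [-3.141, -0.002, -0.143]
force: [-1.9, -0.3, 11.9]
width: 0.0114
```

{"fn": "play_rows", "kwargs": {"targets": [[[0,0,0.001,0],[0,0,0.001,0],[0,0,0.001,0]]]}}

```text
t: 43.22
eef_pos: [0.4809, -0.0263, 0.2642]
ee_rot: [-3.141, -0.0, -0.144]
force: [1.6, 0.4, 2.1]
width: 0.0115
```

```bash
python3 look.py w22.png '[(.07,.095)]'; python3 -c "
from plan import *
s=arm.get_state(); print(s['force'],s['moment'])"
```

```text
[480.9158697  -26.27736945  86.0818664   -8.23359026] [1.6 0.4 2.1]
0.07 0.095
xy 518.7 -31.3  long 125.6 short 67.0  longdir 81.7  z 81.9 n 29682
xy 434.9 -19.6  long 28.4 short 21.6  longdir 80.5  z 81.9 n 641
[ 1.21084423 -0.73729641  1.95082271] [ 0.38559789 -0.27532614 -0.01980945]
```

The top is at 81.9 mm, so its origin is below rim level and this cover is entering. I'll keep pressing.

{"fn": "play_rows", "kwargs": {"targets": [[[0,0,0.001,0],[0,0,0.002,0],[0,0,0.003,0],[0,0,0.004,0],[0,0,0.004,0]]]}}

```text
t: 43.9
eef_pos: [0.4802, -0.0265, 0.2596]
ee_rot: [3.141, 0.002, -0.144]
force: [0.1, -0.4, -0.7]
width: 0.0118
```

{"fn": "play_rows", "kwargs": {"targets": [[[0,0,0.001,0],[0,0,0.002,0],[0,0,0.0025,0],[0,0,0.0025,0]]]}}

```text
t: 44.4
eef_pos: [0.4803, -0.0265, 0.2585]
ee_rot: [3.141, 0.001, -0.143]
force: [-6.7, 2.5, 12.6]
width: 0.012
```

```bash
python3 look.py w23.png '[(.065,.085),(.0855,.1)]'; python3 -c "
from plan import *
s=arm.get_state(); print(s['force'],s['moment'])"
```

```text
[480.34683837 -26.46548669  80.39037982  -8.22154226] [-6.7  2.5 12.6]
0.065 0.085
xy 547.4 -35.7  long 29.9 short 1.8  longdir 82.1  z 81.8 n 435
xy 512.9 -30.9  long 125.7 short 56.5  longdir 81.8  z 76.2 n 27484
xy 434.5 -19.6  long 28.4 short 21.6  longdir 81.6  z 76.2 n 642
0.0855 0.1
xy 543.7 -35.2  long 29.9 short 7.3  longdir 81.7  z 90.6 n 1055
[-6.19778411  0.6967677  13.585976  ] [0.49939991 2.20551757 0.05660726]
```

View pics/w23.png

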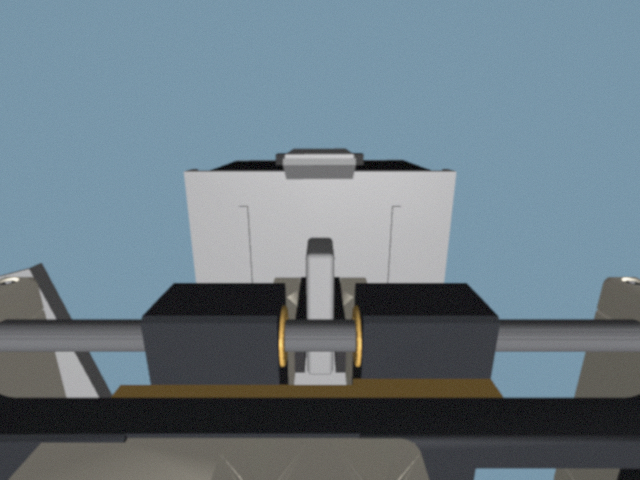

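Cover plate top is at 76.2 mm (home) and the far clip hooks over its edge at (320,165). I'll nudge it down slightly, then release and inspect.

{"fn": "play_rows", "kwargs": {"targets": [[[0,0,0.0005,0],[0,0,0.001,0],[0,0,0.001,0]]]}}

```text
t: 44.82
eef_pos: [0.4803, -0.0265, 0.2584]
ee_rot: [3.141, 0.0, -0.143]
force: [-12.2, 3.5, 25.0]
width: 0.0116
```

{"fn": "play_rows", "kwargs": {"targets": [[[0,0,0,0],[0,0,0,0],[0,0,0,0],[0,0,0,0],[0,0,0,0]]], "grip": 150}}

```text
t: 45.45
eef_pos: [0.4808, -0.0264, 0.2565]
ee_rot: [3.141, 0.0, -0.144]
force: [-0.6, -0.6, -0.1]
width: 0.0357
```

{"fn": "play_rows", "kwargs": {"targets": [[[0,0,-0.02,0],[0,0,-0.05,0],[0,0,-0.1,0],[-0.03,0,-0.15,0],[-0.03,0,-0.18,0]]]}}

```text
t: 46.08
eef_pos: [0.4498, -0.0222, 0.4394]
ee_rot: [-3.14, -0.003, -0.143]
force: [-0.4, 0.2, -0.3]
width: 0.036
```

{"fn": "play_rows", "kwargs": {"targets": [[[0,0,0,0],[0,0,0,0],[0,0,0,0]]]}}

```text
t: 46.45
eef_pos: [0.451, -0.0222, 0.4355]
ee_rot: [3.141, 0.002, -0.144]
force: [-0.4, -0.2, -0.6]
width: 0.0357
```

```bash
python3 look.py w24.png '[(.005,.018),(.065,.08),(.084,.1)]'; python3 -c "
from plan import *; from meas import rects
im,d,p=grab('top'); c=cloud(d,p)
for a,b in [(.008,.018),(.065,.083),(.084,.1)]: print(a,b); rects(c,a,b,30)
im,d,p=grab('side'); c=cloud(d,p); 
for a,b in [(.07,.08),(.085,.1)]: print('side',a,b); rects(c,a,b,20)
m=(abs(c[...,0]-.48)<.12)&(abs(c[...,1]+.026)<.12); v,u=np.nonzero(m)
a=im[v.min():v.max(),u.min():u.max()]; save('side1.png',cv2.resize(a,None,fx=4,fy=4)[:600,:800]); print(a.shape)"
```

```text
[450.99938482 -22.15267669 257.37223036  -8.24833243] [-0.4 -0.2 -0.6]
0.005 0.018
xy 427.7 230.7  long 126.7 short 122.2  longdir -83.3  z 12.1 n 8656
xy 460.5 354.0  long 113.7 short 41.1  longdir -13.3  z 11.7 n 1684
0.065 0.08
xy 479.7 -26.1  long 125.3 short 122.0  longdir 81.7  z 76.3 n 15304
0.084 0.1
0.008 0.018
xy 864.5 -271.1  long 47.1 short 19.5  longdir 37.6  z 11.9 n 33
xy 776.0 676.5  long 40.2 short 12.2  longdir 46.1  z 10.2 n 41
xy 732.6 667.5  long 92.2 short 13.6  longdir 47.6  z 10.0 n 86
xy 726.4 624.8  long 90.6 short 11.6  longdir 46.3  z 9.8 n 81
xy 666.0 634.9  long 67.6 short 12.2  longdir 45.9  z 9.6 n 58
xy 658.7 591.7  long 75.6 short 11.9  longdir 46.6  z 10.0 n 75
xy 620.2 586.5  long 54.7 short 11.9  longdir 47.2  z 9.4 n 48
xy 474.0 407.9  long 127.0 short 98.9  longdir 89.7  z 12.6 n 1115
0.065 0.083
0.084 0.1
side 0.07 0.08
xy 479.5 -28.2  long 135.6 short 129.6  longdir -8.5  z 74.9 n 2110
side 0.085 0.1
xy 544.0 -37.5  long 28.6 short 7.8  longdir 84.8  z 89.2 n 33
xy 478.2 -29.2  long 59.1 short 15.4  longdir -10.2  z 94.2 n 157
xy 417.4 -19.1  long 31.3 short 5.7  longdir 83.3  z 89.5 n 24
(352, 207, 3)
```

View pics/side1.png

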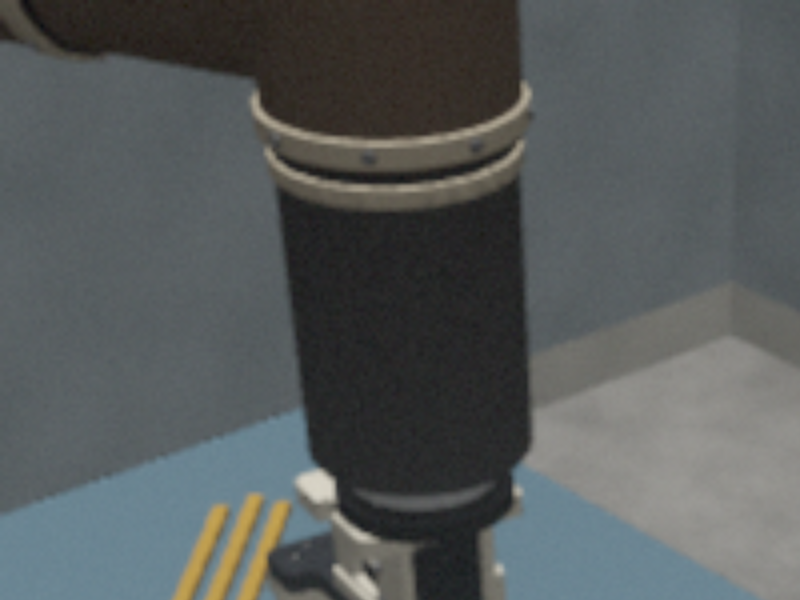

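View pics/w24.png

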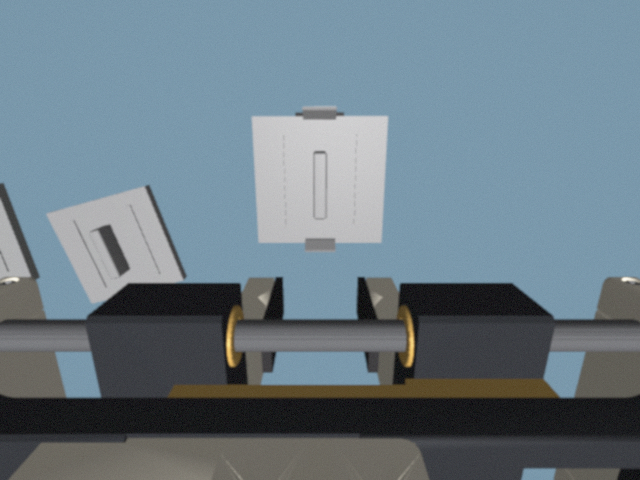

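Both clips overlap the cover edge at (320,112) and (320,244), and the cover lies level. I'll check the clip spacing against its value at rest.

```bash
python3 -c "
from h import *; from meas import rects
c=np.load('last.npz')['c']; rects(c,.080,.1,100)
from plan import *; print(arm.get_state()['t'])
P=c[(c[...,2]>.07)&(c[...,2]<.08)]; P=P[(abs(P[:,0]-.48)<.07)&(abs(P[:,1]+.026)<.07)]
A=np.c_[P[:,:2],np.ones(len(P))]; print(np.linalg.lstsq(A,P[:,2],rcond=None)[0])"
```

```text
xy 542.2 -34.9  long 29.9 short 9.8  longdir 81.7  z 88.7 n 428
xy 419.9 -17.6  long 29.0 short 9.5  longdir 81.7  z 87.2 n 373
46.6
[-0.00010049 -0.00065359  0.07634068]
```

```bash
python3 -c "
from station import job_done; print(job_done())"
```

```text
the job is handed in; nothing more can be done
None
```

The battery box is packed and handed in at about 47 s of simulated time. The hand-in reports no verdict, so the result rests on my own measurements.

- **Pile:** all four cells are stacked on the pad with the plate on top, within about 1.5 mm of the box centre and square within about 0.6°. I measured this from the wrist camera before the cover went on.
- **Cover:** the first cover I tried turned out to be the right one. Its origin sits 64.3 mm above the bench, level, and about 1.5 mm off the box centre.
- **Clips:** both clips show over the cover's edge, and their spacing is within 1 mm of its value at rest. That check comes from images, because the clip joints could not be read directly.
- **Other items:** I never moved the other two covers, and they read flat on the bench. The meter, screwdriver and tape were not touched; I did not re-measure them at the end.
- **Failures along the way:**
  - The first grasp of the cover missed, because the fingers had not closed before the lift. The second grasp held.
  - The final side-camera crop showed only the arm, so it gave no useful check.

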